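# Close the second course of a fire-stop brick barrier

### The arm

A 7-joint arm with a two-finger parallel gripper is mounted at the origin on the work surface. World frame = base frame: x ahead of the robot, y to its left, z up, the work surface at z = 0. Lengths are in mm, angles in rad, forces in N, time in s.
With the tool pointing down it reaches from about 400 to 875 mm from the base axis. Payload 4.4 kg.
Tool frame: the origin (TCP) lies at the centre of the arm's flange, where the gripper is bolted on; the fingertips stand r.nose_length ahead of it and the grasp point (between the pads) lies 155 mm ahead of it (r.nose_length is the distance from the TCP to the fingertips, in mm); z points along the fingers, y is the direction in which the jaws open and shut (so a half turn about z gives the same grasp; the last joint's range is limited). The gripper opens to 85 mm and grips with 20 to 120 N. Pads are 22 mm wide; open, the fingers measure 114 mm over their backs; the gripper's body (76 mm by 85 mm) begins 54 mm behind the grasp point. The pads swing forward as they close: fully open they stand 13 mm farther back than shut.
Start: joints at [-1.405, 0.628, 0.038, 1.517, -0.027, 0.996, -0.02], TCP at [149.305, 632.632, 404.713] pointing down, gripper open.
Joint ranges: [-3.06, 3.06], [-0.37, 2.12], [-1.25, 1.32], [0.18, 2.47], [-1.1, 4.24], [0.23, 1.98], [-2.94, 2.94]. Speed limits (rad/s): [2.57, 2.57, 3.14, 3.14, 3.14, 3.14, 3.14].

### API

Orientations are given as a unit quaternion [x, y, z, w].
In Python, from rig import r gives the robot as it stands.
- The arm moves only by the tool arm_command, never from a script. Its argument "commands" is a list of rows, each a list of 5 numbers: the gripper's target within -1 to 1 (fully open at 1, half-way at 0, shut at -1), then the shift along the tool's x, y, z in mm, then the turn about the tool's z in rad. In form: [[gripper, x, y, z, twist], ...]. A call has 1 to 8 rows; each row is the pose to reach, as a shift and turn from the pose commanded when the call began, along the tool's axes at that moment; what a row does not reach only later rows make up. A row lasts 1/8 s, in which the tool goes at most 62.5 mm and 10.7 degrees, less where a joint would pass 70% of its speed; a pose out of reach is approached as far as the arm can. A call with a gripper value outside its range is refused whole. The fingers move at their own pace and stop on an object; the grip force is fixed at half the most. Time passes only in rows, so rows that repeat a pose let the fingers close. It gives the time, the measured TCP pose, the force and the opening at its end, in the units of the state.
- r.sense(): the state, without advancing time (a new reading comes with each control period).
- r.grab_frame(name): name is "scene" or "top" or "wrist"; returns the picture (384x512x3 uint8, blue, green, red); there is no depth.
- r.camera_params(name): a dict with "fx", "fy", "cx", "cy" (pixels), "rvec" (rotation vector, rad) and "tvec" (3), from world to camera coordinates, as OpenCV has them. Camera axes: x right, y down, z forward; pixel columns grow to the right and rows downward; lengths in mm; the calibration is good to about 2 mm. A picture is of the moment at which its call begins: read the wrist's pose just before it. camera_params takes no time and is no camera call; for the wrist camera it gives the pose at the moment of the call.
- r.close_job(): hands the job in, once; it reports no verdict.
The state is a dict: "t": time; "joint_positions": joint angles; "joint_vel": joint speeds; "tau": joint torques, N m; "tool_pos": TCP position; "orientation": TCP orientation; "force": force on the tool from outside, world axes, zero at the start; "torque": the same for the moment, N m; "opening": finger opening in mm.
Only numpy, scipy, OpenCV 4.12 (cv2) and the standard library are available. Lean on these libraries where they do the work, as an engineer would, in place of code of your own. Each camera call takes 0.05 s, during which the arm holds its last target.

### The job

Finish the second course of the brick barrier on the steel sill: lift the full-length brick (not the shorter one) from the rack, tip it onto its broad face on the rubber mat and let go, then take it again by its narrow edges and lay it flat beside the half brick already laid, bridging the joint below. Fill the rest of the course with the loose half brick, long side along the barrier. Butt the ends together, keep the faces flush with the course below, do not drop the bricks, and leave the others where they are.

Things in the scene. Friction and masses are not known exactly. Their poses are not given: they have to be found in the camera images.
- sill: Fixed barrier: 6 mm steel plate 80 x 300 with a fixed course of two bricks end to end along local y, each 130 long, 50 wide (x), 40 high. Origin: under the plate's centre, on the bench. Course spans y -131 to 131 mm, x -25 to 25, top at 46, joint at y 0. Second course on it: a laid half, also fixed, y 67 to 131; full brick belongs at y -65 to 65; loose half in the rest, centre y about -99. Long faces are clear.
- full_mid (a point): Centre of the full brick, a plain brown block 130 (local x) x 40 (y) x 50 mm (z), about 200 g. At the start it stands on its 130 x 40 narrow edge in one of the rack's slots, long side along the slot, local z up. Lying flat on a broad 130 x 50 face it is 40 high and 50 wide, and its local y is vertical.
- three_quarter_mid (a point): Centre of a shorter brick of the same stuff, 94 (local x) x 40 x 50 mm (local z, up), standing in the rack's other slot. Not needed: leave it.
- half_mid (a point): Centre of the loose half brick, 64 mm (its local x) x 50 mm (local y) x 40 mm high (local z), about 100 g, lying flat on the bench.
- closer_mid (a point): Centre of a thin closer brick, 64 (local x) x 26 (local y) x 40 mm high, lying on the bench. Not needed: leave it.
- rack: Fixed low dark steel rack 150 x 200 mm. Origin: centre of its underside. Its 6 mm base has two slots along local x, centred at local y +50 and -50 mm, 44 mm wide, open at the ends, between 5 mm thick lips with tops 22 mm above the bench. Bricks stand in them with tops 56 mm above the bench, 60 mm clear between.
- mat_top (a point): Centre of the top of a fixed black rubber mat, 150 (x) x 200 (y) x 3 mm, flat on the bench, empty at the start; its top is 3 mm above the bench. A brick stood on edge here can be tipped onto its broad face by pushing near its top with closed fingers, rising some 15 mm with the face (a level push may just slide it); its centre moves about 45 mm.

How it is judged:
By the outcome, as a careful person would: the job done as asked, in the order asked, and still so for the second after the job is handed in, with the robot touching nothing.
It also fails if it takes over 72 s, if anything falls off the work surface, if the arm or the gripper's body presses on something with over 40 N, if the wrist force passes 120 N, or if a joint passes its speed limit or range.

## Working session

There is one attempt and no reset: what is moved stays moved. The work goes in short steps, Python scripts to look and compute and a tool call to move; the robot and the scene stay as the last step left them, time stands still between calls to the robot, and variables do not carry over. Pictures are saved under pics/ and viewed, and the job is handed in when it is done.

Besides the shell and the picture viewer there is one more tool, called after ">>>" by a JSON object that holds its "op" and its "data". arm_command: Moves the arm, as the interface text tells. Its arguments: {"type":"object","properties":{"commands":{"type":"array"}},"required":["commands"]}

```bash
ls; mkdir -p pics; python3 - <<'E'
from rig import r
import cv2
s=r.sense();print(s, r.nose_length)
for n in("scene","top","wrist"):
    p=r.camera_params(n);print(n,p)
    f=r.grab_frame(n);cv2.imwrite(f"pics/{n}0.png",f)
E
```

```text
pics
{'t': 0.0, 'joint_positions': array([-1.4048037 ,  0.62934904,  0.03839525,  1.5183979 , -0.02696314,
        0.99629248, -0.02000516]), 'joint_vel': array([-0.00101549, -0.00095172, -0.00024693, -0.00075104,  0.00068839,
       -0.00066527,  0.00124215]), 'tau': array([ 3.37352312e-04, -5.63415062e+01,  1.22609261e+00, -1.93446118e+01,
        1.09428767e-02,  1.03634759e-02,  1.88023165e-06]), 'tool_pos': array([149.20081496, 632.33005035, 403.77647084]), 'orientation': array([ 1.15611155e-01,  9.93294080e-01, -9.60130183e-04, -9.67794545e-05]), 'force': array([ 1.14786677,  0.26362898, -0.08031916]), 'torque': array([-0.00505091,  0.00527665, -0.02329057]), 'opening': 85.41619603343156} 173.4
scene {'fx': 439.441610778736, 'fy': 439.441610778736, 'cx': 252.94545877804987, 'cy': 200.23809835640503, 'rvec': array([ 1.91640743,  1.52337136, -0.63303098]), 'tvec': array([ -56.7979619 , -333.4184056 , 1443.67920961])}
top {'fx': 416.0308847899524, 'fy': 416.0308847899524, 'cx': 255.62655686305672, 'cy': 196.12183725072117, 'rvec': array([ 2.06519749, -2.16153488,  0.21795271]), 'tvec': array([ -66.07247081,  540.34798735, 1055.08275358])}
wrist {'fx': 278.9243054745457, 'fy': 278.9243054745457, 'cx': 260.5428793195481, 'cy': 190.4667437229387, 'rvec': array([-2.28182127, -1.80574942, -0.25210383]), 'tvec': array([-648.61403084,  -35.25585714,  379.08965765])}
```

View pics/scene0.png

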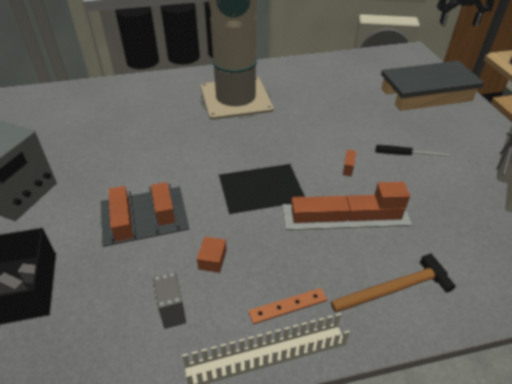

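View pics/top0.png

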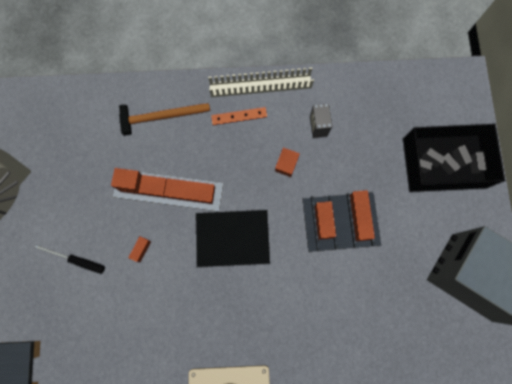

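View pics/wrist0.png

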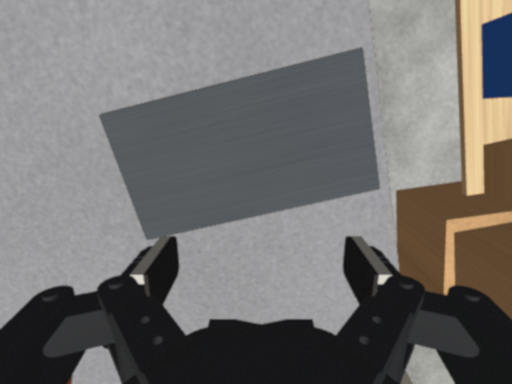

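```bash
cat > h.py <<'E'
import numpy as np,cv2
from rig import r
def K(p): return np.array([[p['fx'],0,p['cx']],[0,p['fy'],p['cy']],[0,0,1]])
def w(p,u,v,z):
    R=cv2.Rodrigues(np.array(p['rvec']))[0];t=np.array(p['tvec'])
    d=R.T@np.linalg.inv(K(p))@np.array([u,v,1.]);c=-R.T@t
    return c+d*(z-c[2])/d[2]
def proj(p,pts):
    return cv2.projectPoints(np.array(pts,float).reshape(-1,1,3),p['rvec'],p['tvec'],K(p),None)[0].reshape(-1,2)
def crop(f,u0,v0,u1,v1,k,name):
    c=cv2.resize(f[v0:v1,u0:u1],None,fx=k,fy=k,interpolation=cv2.INTER_CUBIC);cv2.imwrite(name,c)
E
python3 - <<'E'
from h import *
f=cv2.imread('pics/top0.png')
crop(f,270,140,390,260,5,'pics/t_rack.png')
crop(f,95,150,275,275,4,'pics/t_sill.png')
E
```

```text
(no output)
```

View pics/t_rack.png

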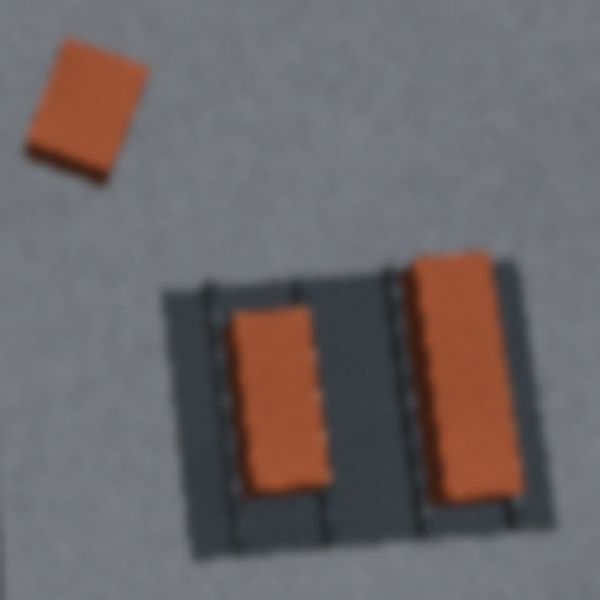

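View pics/t_sill.png

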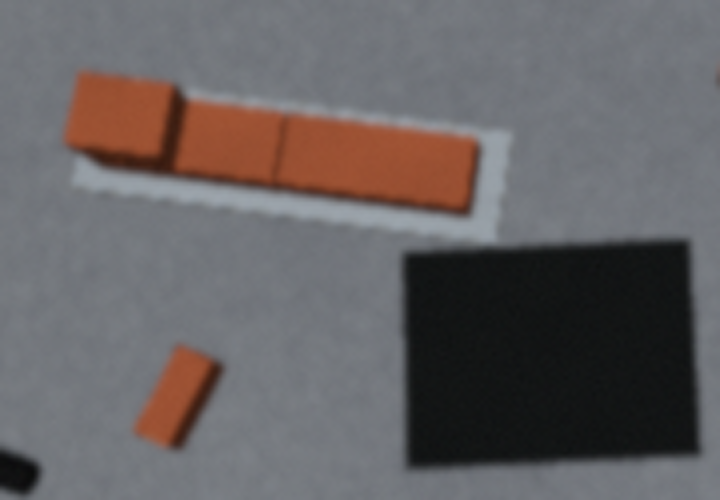

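```bash
python3 - <<'E'
from h import *
from scipy.optimize import least_squares
p=r.camera_params('top')
def pix(c,o,k): return np.array([[o[0]+(x+.5)/k-.5,o[1]+(y+.5)/k-.5] for x,y in c])
def fit(name,px,loc,z,th0):
    c0=np.mean([w(p,*q,z) for q in px],0)
    def pts(x):
        c,s=np.cos(x[2]),np.sin(x[2]);return np.array([[x[0]+c*a-s*b,x[1]+s*a+c*b,z+dz] for a,b,dz in loc])
    best=min((least_squares(lambda x:(proj(p,pts(x))-px).ravel(),[c0[0],c0[1],t]) for t in th0),key=lambda s:s.cost)
    print(name,best.x.round(3),np.degrees(best.x[2]).round(1),'res',best.fun.round(2)); return best.x
def rect(a,b):return [(a,b,0),(a,-b,0),(-a,-b,0),(-a,b,0)]  # image TL: +x,+y
R=(270,140);S=(95,150)
fit('full',pix([(414,258),(490,250),(523,497),(443,503)],R,5),rect(65,20),56,[0])
fit('3q',pix([(233,312),(310,306),(330,484),(250,491)],R,5),rect(47,20),56,[0])
fit('half',pix([(66,38),(148,66),(107,173),(29,146)],R,5),rect(32,25),40,[0,-.3,.3])
fit('rack',pix([(163,292),(517,258),(556,527),(195,558)],R,5),rect(75,100),6,[0])
fit('mat',pix([(404,254),(689,240),(698,453),(408,466)],S,4),rect(75,100),3,[0])
# sill: lower course right end, joint, plate corners, upper half
px=pix([(479,137),(468,212),(283,115),(275,185),(511,130),(495,241),(73,187),(80,72),(180,84),(164,160),(67,148)],S,4)
loc=[(25,-131,46),(-25,-131,46),(25,0,46),(-25,0,46),(40,-150,6),(-40,-150,6),(-40,150,6),(25,131,86),(25,67,86),(-25,67,86),(-25,131,86)]
x=fit('sill',px,loc,0,[0])
fit('closer',pix([(178,345),(212,358),(172,446),(136,434)],S,4),[(32,13,0),(32,-13,0),(-32,-13,0),(-32,13,0)],40,[0,-.4])
E
```

```text
full [ 4.73509e+02 -3.71735e+02  2.90000e-02] 1.6 res [ 0.15  0.09 -0.16  0.6  -0.37 -0.3   0.38 -0.36]
3q [ 4.66357e+02 -2.72412e+02  2.50000e-02] 1.5 res [ 0.19  0.17 -0.23  0.31 -0.36 -0.07  0.4  -0.38]
half [ 6.35570e+02 -1.81834e+02 -3.94000e-01] -22.6 res [-0.44  0.1   0.24  0.39  0.91  0.06 -0.72 -0.55]
rack [ 4.66353e+02 -3.23010e+02  4.50000e-02] 2.6 res [-0.23 -0.36  0.15  0.06  0.47 -0.11 -0.4   0.37]
mat [434.753 -21.144  -0.   ] -0.0 res [-0.44 -0.91  0.24 -0.65  0.79  0.66 -0.59  0.79]
sill [ 5.76098e+02  1.52889e+02 -1.75000e-01] -10.0 res [-0.03 -0.07 -0.06 -0.85  1.35 -0.59  0.15 -0.24  0.89  0.68  0.7   0.78
 -0.02  0.64 -0.12  0.22 -1.24  0.24 -0.81 -0.37 -0.66 -0.44]
closer [413.098 225.258  -0.425] -24.3 res [-0.19 -0.44  0.2  -0.07 -0.02  0.6   0.01 -0.11]
```

```bash
cat >> h.py <<'E'
import json,os
from scipy.spatial.transform import Rotation as Ro
def cmdget():
    if os.path.exists('cmd.json'): return json.load(open('cmd.json'))
    return [149.305,632.632,404.713,float(np.degrees(np.arctan2(.973,.2297)))]
def heading(q):
    y=Ro.from_quat(q).as_matrix()[:,1];return np.degrees(np.arctan2(y[1],y[0]))
def axes(h):
    a=np.radians(h);y=np.array([np.cos(a),np.sin(a),0]);z=np.array([0,0,-1.]);return np.cross(y,z),y,z
def st():
    s=r.sense();print('t',round(s['t'],2),'tcp',s['tool_pos'].round(1),'head',round(heading(s['orientation']),2),'tilt',Ro.from_quat(s['orientation']).as_matrix()[:,2].round(4),'F',s['force'].round(1),'open',round(s['opening'],1),'q',s['joint_positions'].round(2));return s
def plan(wps):
    """wps: list of (x,y,z,heading) ; rows from commanded pose"""
    c=cmdget();X,Y,Z=axes(c[3])
    for q in wps:
        d=np.array(q[:3])-c[:3]
        print('row',[round(float(d@X),1),round(float(d@Y),1),round(float(d@Z),1),round(float(-np.radians(q[3]-c[3])),4)])
def did(x,y,z,tw):
    c=cmdget();X,Y,Z=axes(c[3]);p=np.array(c[:3])+x*X+y*Y+z*Z
    c=[*p.tolist(),c[3]-float(np.degrees(tw))];json.dump(c,open('cmd.json','w'));print('cmd',np.round(c,2))
E
python3 - <<'E'
from h import *
s=st();p=r.camera_params('wrist');R=cv2.Rodrigues(p['rvec'])[0];c=-R.T@p['tvec']
T=Ro.from_quat(s['orientation']).as_matrix()
print('cam in tool',T.T@(c-s['tool_pos']),'axis',T.T@R[2], 'right',T.T@R[0])
plan([(480,200,380,90),(473.5,-371.7,380,92)])
E
```

```text
t 0.15 tcp [149.2 632.4 404. ] head 76.72 tilt [-3.0e-04 -1.4e-03 -1.0e+00] F [0.4 0.1 0.3] open 85.4 q [-1.4   0.63  0.04  1.52 -0.03  1.   -0.02]
cam in tool [70.65534598 -0.23400162 31.23090004] axis [-2.76514097e-01 -5.90733731e-04  9.61009680e-01] right [-4.10332401e-04  9.99999792e-01  4.96634867e-04]
row [-421.2, -345.1, 24.7, -0.2318]
row [-546.3, -903.0, 24.7, -0.2667]
```

```bash
python3 - <<'E'
from h import *
plan([(480,200,380,0)])
E
```

```text
row [-421.2, -345.1, 24.7, 1.339]
```

>>> {"op": "arm_command", "data": {"commands": [[1,-421,-345,25,1.339],[1,-421,-345,25,1.339],[1,-421,-345,25,1.339],[1,-421,-345,25,1.339],[1,-421,-345,25,1.339],[1,-421,-345,25,1.339],[1,-421,-345,25,1.339],[1,-421,-345,25,1.339]]}}

```text
t: 1.15
tool_pos: [453.4, 234.3, 381.6]
orientation: [0.708, 0.707, 0.0, 0.0]
force: [1.3, 0.6, -0.5]
opening: 85.2
```

```bash
python3 - <<'E'
from h import *
did(-421,-345,25,1.339)
st()
E
```

```text
cmd [479.78 200.13 379.71  -0.  ]
t 1.15 tcp [453.4 234.3 381.6] head -0.09 tilt [ 2.e-04 -0.e+00 -1.e+00] F [ 1.3  0.6 -0.5] open 85.2 q [-0.81  0.49  0.41  1.94 -0.27  0.77 -0.25]
```

```bash
python3 - <<'E'
from h import *
s=r.sense();json.dump([*s['tool_pos'].tolist()[:2],s['tool_pos'][2]+.7,heading(s['orientation'])],open('cmd.json','w'))
plan([(473.5,-371.7,320,-88)])
E
```

```text
row [-606.0, 21.1, 62.3, 1.5343]
```

>>> {"op": "arm_command", "data": {"commands": [[1,-606,21,62,1.534],[1,-606,21,62,1.534],[1,-606,21,62,1.534],[1,-606,21,62,1.534],[1,-606,21,62,1.534],[1,-606,21,62,1.534],[1,-606,21,62,1.534],[1,-606,21,62,1.534]]}}

```text
t: 2.15
tool_pos: [469.8, -263.1, 330.6]
orientation: [0.999, 0.033, 0.0, -0.0]
force: [1.4, 0.7, 0.2]
opening: 85.4
```

```bash
python3 - <<'E'
from h import *
st()
E
```

```text
t 2.15 tcp [ 469.8 -263.1  330.6] head -86.27 tilt [ 3.e-04  5.e-04 -1.e+00] F [1.4 0.7 0.2] open 85.4 q [ 0.    0.68  0.72  1.92 -0.63  0.78 -0.43]
```

```bash
cat >> h.py <<'E'
def sync():
    s=r.sense();json.dump([*s['tool_pos'].tolist()[:2],s['tool_pos'][2]+.7,heading(s['orientation'])],open('cmd.json','w'))
E
python3 - <<'E'
from h import *
sync();plan([(473.5,-371.7,310,-88)])
E
```

```text
row [-3.4, 108.6, 21.3, 0.0302]
```

>>> {"op": "arm_command", "data": {"commands": [[1,-3.4,60,21,0.03],[1,-3.4,108.6,21,0.03],[1,-3.4,108.6,21,0.03],[1,-3.4,108.6,21,0.03]]}}

```text
t: 2.65
tool_pos: [474.0, -369.3, 309.4]
orientation: [1.0, 0.02, -0.0, -0.001]
force: [-0.0, 0.5, -1.3]
opening: 85.2
```

```bash
python3 - <<'E'
from h import *
did(-3.4,108.6,21,.03)
st()
f=r.grab_frame('wrist');cv2.imwrite('pics/w1.png',f)
E
```

```text
cmd [ 473.47 -371.71  310.27  -87.99]
t 2.65 tcp [ 474.  -369.3  309.4] head -87.66 tilt [-6.0e-04  1.7e-03 -1.0e+00] F [-0.   0.5 -1.3] open 85.2 q [ 0.21  0.78  0.69  1.76 -0.64  0.84 -0.33]
```

View pics/w1.png

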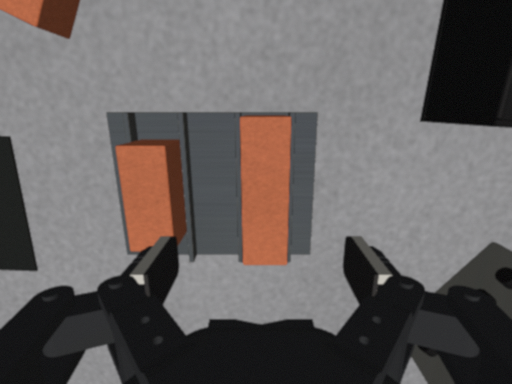

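```bash
python3 - <<'E'
from h import *
p=r.camera_params('wrist');s=r.sense()
L=[w(p,*q,56)[:2] for q in [(240,116),(291,116),(289,264),(243,264)]]
print(np.round(L,1),np.mean(L,0))
for a,b in((0,3),(1,2)): d=L[a]-L[b];print(np.linalg.norm(d),np.degrees(np.arctan2(d[1],d[0])))
L=[w(p,*q,6)[:2] for q in [(108,112),(317,112),(311,255),(127,254)]];print('rack',np.round(L,1))
for a,b in((0,3),(1,2),(0,1)): d=L[a]-L[b];print(np.linalg.norm(d),np.degrees(np.arctan2(d[1],d[0])))
st()
E
```

```text
[[ 538.9 -349.7]
 [ 540.6 -388.9]
 [ 412.4 -396.3]
 [ 410.6 -355.1]] [ 475.60987224 -372.50646049]
128.42633146213404 2.412001633371439
128.40266679019442 3.319728759571294
rack [[ 536.2 -222. ]
 [ 544.4 -418.3]
 [ 394.7 -426.4]
 [ 387.4 -226.2]]
148.8261835371742 1.6388523026931425
149.85181942133434 3.10769614927766
196.47263783394598 92.38345676013523
t 2.7 tcp [ 474.3 -368.5  309.5] head -87.59 tilt [-4.e-04  2.e-03 -1.e+00] F [-1.2  0.6  1.3] open 85.5 q [ 0.21  0.78  0.69  1.76 -0.64  0.84 -0.33]
```

```bash
python3 - <<'E'
from h import *
sync();plan([(475,-372.3,200,-87.4)])
E
```

```text
row [0.5, 3.8, 110.2, -0.0034]
```

>>> {"op": "arm_command", "data": {"commands": [[1,0.5,3.8,40,-0.003],[1,0.5,3.8,70,-0.003],[1,0.5,3.8,70,-0.003]]}}

```text
t: 3.08
tool_pos: [474.8, -371.2, 238.1]
orientation: [1.0, 0.023, -0.002, -0.002]
force: [-0.4, 0.2, -0.2]
opening: 85.7
```

```bash
python3 - <<'E'
from h import *
did(.5,3.8,70,-.003)
st()
E
```

```text
cmd [ 474.98 -372.31  240.16  -87.42]
t 3.08 tcp [ 474.8 -371.2  238.1] head -87.37 tilt [-0.0032  0.0042 -1.    ] F [-0.4  0.2 -0.2] open 85.7 q [ 0.26  0.87  0.6   1.79 -0.72  0.72 -0.26]
```

>>> {"op": "arm_command", "data": {"commands": [[1,0,0.6,25,0],[1,0,0.6,38,0],[1,0,0.6,38,0],[1,0,0.6,38,0]]}}

```text
t: 3.58
tool_pos: [475.1, -374.5, 202.9]
orientation: [1.0, 0.022, 0.001, 0.0]
force: [1.1, -0.6, 0.0]
opening: 85.2
```

```bash
python3 - <<'E'
from h import *
did(0,.6,38,0)
st()
f=r.grab_frame('wrist');cv2.imwrite('pics/w2.png',f)
E
```

```text
cmd [ 475.01 -372.91  202.16  -87.42]
t 3.58 tcp [ 475.1 -374.5  202.9] head -87.48 tilt [ 1.e-03 -9.e-04 -1.e+00] F [ 1.1 -0.6  0. ] open 85.2 q [ 0.29  0.92  0.56  1.8  -0.77  0.65 -0.22]
```

View pics/w2.png

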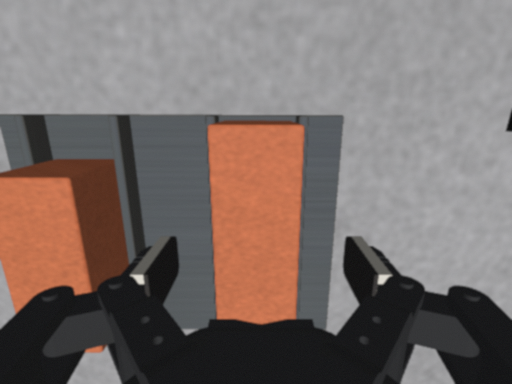

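>>> {"op": "arm_command", "data": {"commands": [[1,0,-0.5,2.5,0],[1,0,-0.5,2.5,0],[1,0,-0.5,2.5,0]]}}

```text
t: 4.0
tool_pos: [474.7, -373.8, 199.5]
orientation: [1.0, 0.022, 0.0, 0.0]
force: [0.5, 0.0, -0.8]
opening: 85.4
```

```bash
python3 - <<'E'
from h import *
did(0,-.5,2.5,0)
st()
E
```

```text
cmd [ 474.99 -372.41  199.66  -87.42]
t 4.0 tcp [ 474.7 -373.8  199.5] head -87.49 tilt [ 0.  0. -1.] F [ 0.5  0.  -0.8] open 85.4 q [ 0.29  0.92  0.56  1.8  -0.77  0.65 -0.22]
```

>>> {"op": "arm_command", "data": {"commands": [[1,0,-1.4,0,0],[1,0,-1.4,0,0],[-1,0,-1.4,0,0],[-1,0,-1.4,0,0],[-1,0,-1.4,0,0],[-1,0,-1.4,0,0],[-1,0,-1.4,0,0]]}}

```text
t: 4.88
tool_pos: [474.7, -372.6, 199.6]
orientation: [1.0, 0.022, 0.0, 0.0]
force: [-0.7, -0.5, 1.4]
opening: 39.1
```

```bash
python3 - <<'E'
from h import *
st()
E
```

```text
t 4.88 tcp [ 474.7 -372.6  199.6] head -87.5 tilt [ 3.e-04 -4.e-04 -1.e+00] F [-0.7 -0.5  1.4] open 39.1 q [ 0.29  0.92  0.56  1.8  -0.77  0.65 -0.22]
```

```bash
python3 - <<'E'
from h import *
sync();plan([(463,-26,255,-10)])
E
```

```text
row [3.5, -346.8, -54.7, -1.3525]
```

>>> {"op": "arm_command", "data": {"commands": [[-1,0,0,-25,0],[-1,0,0,-55,0],[-1,3.5,-40,-55,-0.15],[-1,3.5,-90,-55,-0.33],[-1,3.5,-145,-55,-0.51],[-1,3.5,-200,-55,-0.69],[-1,3.5,-255,-55,-0.87],[-1,3.5,-300,-55,-1.05]]}}

```text
t: 5.88
tool_pos: [464.4, -70.0, 254.1]
orientation: [0.852, 0.523, -0.0, -0.001]
force: [0.0, -1.3, -2.0]
opening: 39.0
```

```bash
python3 - <<'E'
from h import *
st();sync();plan([(463,-26,255,-10)])
E
```

```text
t 5.88 tcp [464.4 -70.  254.1] head -26.91 tilt [-0.0012  0.0011 -1.    ] F [ 0.  -1.3 -2. ] open 39.0 q [-0.14  0.66  0.34  2.14 -0.53  0.42  0.15]
row [38.6, -21.2, -0.2, -0.2951]
```

>>> {"op": "arm_command", "data": {"commands": [[-1,20,-12,0,-0.18],[-1,38.6,-21.2,0,-0.295],[-1,38.6,-21.2,0,-0.295],[-1,38.6,-21.2,20,-0.295],[-1,38.6,-21.2,20,-0.295]]}}

```text
t: 6.5
tool_pos: [463.5, -29.7, 233.6]
orientation: [0.77, 0.639, -0.001, -0.0]
force: [0.2, 0.4, -2.9]
opening: 39.0
```

```bash
python3 - <<'E'
from h import *
st();sync();plan([(463,-26,197,-10)])
f=r.grab_frame('wrist');cv2.imwrite('pics/w3.png',f)
E
```

```text
t 6.5 tcp [463.5 -29.7 233.6] head -10.63 tilt [-2.4e-03 -7.0e-04 -1.0e+00] F [ 0.2  0.4 -2.9] open 39.0 q [-0.16  0.69  0.24  2.17 -0.46  0.34  0.28]
row [3.6, -1.2, 37.3, -0.011]
```

View pics/w3.png

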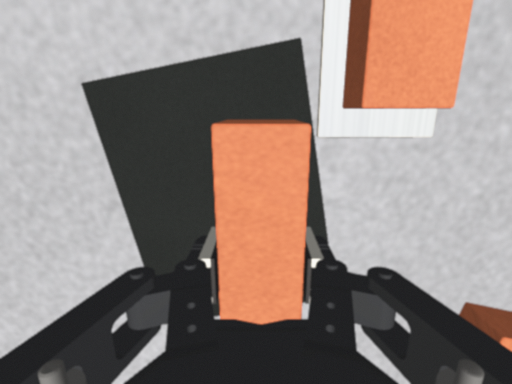

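```bash
python3 - <<'E'
from h import *
p=r.camera_params('wrist')
for q in [(83,84),(300,40),(325,232),(146,268)]: print(w(p,*q,3).round(1))
# predicted projected footprint of brick when set down
X,Y,Z=axes(-10)
for a in(65,-65):
  for b in(20,-20): print((np.array([463,-26,0])+a*X+b*Y).round(1))
# brick in hand: corners at top z
tz=r.sense()['tool_pos'][2]
zt=56+tz-199.6
L=[w(p,*q,zt) for q in [(213,124),(310,124),(302,319),(220,319)]];print(np.round(L,1),np.mean(L,0))
E
```

```text
[361.7  77.6   3. ]
[508.9  77.    3. ]
[508.3 -60.    3. ]
[361.7 -64.9   3. ]
[494.   34.5   0. ]
[454.6  41.5   0. ]
[471.4 -93.5   0. ]
[432.  -86.5   0. ]
[[456.7  37.4  90.5]
 [494.1  30.4  90.5]
 [477.8 -60.   90.5]
 [438.8 -52.7  90.5]] [466.85417002 -11.25104684  90.52744888]
```

>>> {"op": "arm_command", "data": {"commands": [[-1,3.6,-1.2,15,-0.01],[-1,3.6,-1.2,28,-0.01],[-1,3.6,-1.2,33,-0.01],[-1,3.6,-1.2,33,-0.01]]}}

```text
t: 7.05
tool_pos: [463.3, -25.1, 201.2]
orientation: [0.766, 0.643, -0.0, -0.0]
force: [-0.2, 0.0, -3.3]
opening: 39.2
```

```bash
python3 - <<'E'
from h import *
st();sync();plan([(463,-26,196.6,-10)])
E
```

```text
t 7.05 tcp [463.3 -25.1 201.2] head -9.9 tilt [-6.e-04 -2.e-04 -1.e+00] F [-0.2  0.  -3.3] open 39.2 q [-0.13  0.75  0.18  2.18 -0.51  0.26  0.33]
row [-1.0, -0.2, 5.3, 0.0017]
```

>>> {"op": "arm_command", "data": {"commands": [[-1,0,0,2,0],[-1,0,0,3.8,0],[-1,0,0,3.8,0],[-1,0,0,3.8,0]]}}

```text
t: 7.55
tool_pos: [463.4, -24.7, 197.7]
orientation: [0.765, 0.644, 0.0, 0.0]
force: [0.1, 0.0, -2.1]
opening: 39.1
```

```bash
python3 - <<'E'
from h import *
st()
E
```

```text
t 7.55 tcp [463.4 -24.7 197.7] head -9.86 tilt [ 1.e-04  0.e+00 -1.e+00] F [ 0.1  0.  -2.1] open 39.1 q [-0.13  0.76  0.18  2.18 -0.53  0.25  0.35]
```

>>> {"op": "arm_command", "data": {"commands": [[-1,0,0,1.2,0],[-1,0,0,1.2,0]]}}

```text
t: 7.8
tool_pos: [463.5, -24.7, 196.5]
orientation: [0.765, 0.644, 0.0, 0.0]
force: [1.0, -0.2, -0.0]
opening: 39.1
```

```bash
python3 - <<'E'
from h import *
st()
E
```

```text
t 7.8 tcp [463.5 -24.7 196.5] head -9.86 tilt [ 3.e-04  1.e-04 -1.e+00] F [ 1.  -0.2 -0. ] open 39.1 q [-0.13  0.76  0.18  2.18 -0.54  0.25  0.36]
```

>>> {"op": "arm_command", "data": {"commands": [[-1,0,0,0.4,0],[1,0,0,0.4,0],[1,0,0,0.4,0],[1,0,0,0.4,0],[1,0,0,-25,0],[1,0,0,-60,0],[-1,0,50,-60,0],[-1,0,50,-60,0]]}}

```text
t: 8.8
tool_pos: [516.1, -33.7, 257.3]
orientation: [0.765, 0.644, 0.002, 0.003]
force: [-0.9, 0.4, -0.7]
opening: 51.6
```

```bash
python3 - <<'E'
from h import *
st();
f=r.grab_frame('wrist');cv2.imwrite('pics/w4.png',f)
sync();X,Y,Z=axes(-9.86);b=np.array([463.5,-24.7,0])
print(b+Y*52)
plan([(*(b+Y*52)[:2],218,-9.86)])
E
```

```text
t 8.8 tcp [516.1 -33.7 257.3] head -9.82 tilt [ 0.0067 -0.0016 -1.    ] F [-0.9  0.4 -0.7] open 51.6 q [-0.22  0.7   0.34  2.02 -0.47  0.49  0.3 ]
[514.73191399 -33.60454876   0.        ]
row [-0.1, 1.0, 39.2, 0.0004]
```

View pics/w4.png

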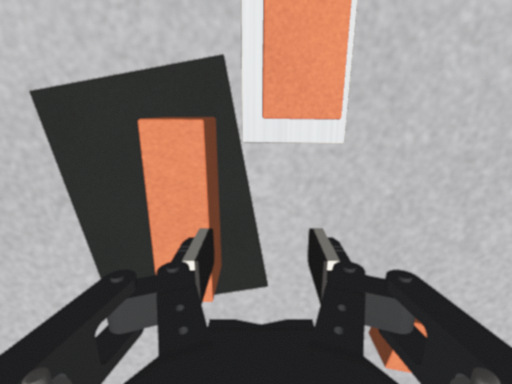

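>>> {"op": "arm_command", "data": {"commands": [[-1,0,0,0,0],[-1,0,0,0,0],[-1,0,0,20,0],[-1,0,0,39,0],[-1,0,0,39,0],[-1,0,0,39,0]]}}

```text
t: 9.6
tool_pos: [512.6, -33.4, 217.8]
orientation: [0.765, 0.644, 0.0, 0.0]
force: [0.3, -0.1, 0.5]
opening: 0.2
```

```bash
python3 - <<'E'
from h import *
st();
f=r.grab_frame('wrist');cv2.imwrite('pics/w5.png',f)
f=r.grab_frame('scene');crop(f,180,130,340,250,5,'pics/s5.png')
E
```

```text
t 9.6 tcp [512.6 -33.4 217.8] head -9.87 tilt [ 1.e-04 -0.e+00 -1.e+00] F [ 0.3 -0.1  0.5] open 0.2 q [-0.18  0.76  0.28  2.04 -0.51  0.41  0.33]
```

View pics/w5.png

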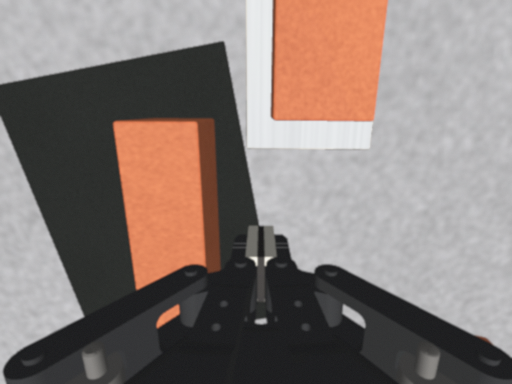

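View pics/s5.png

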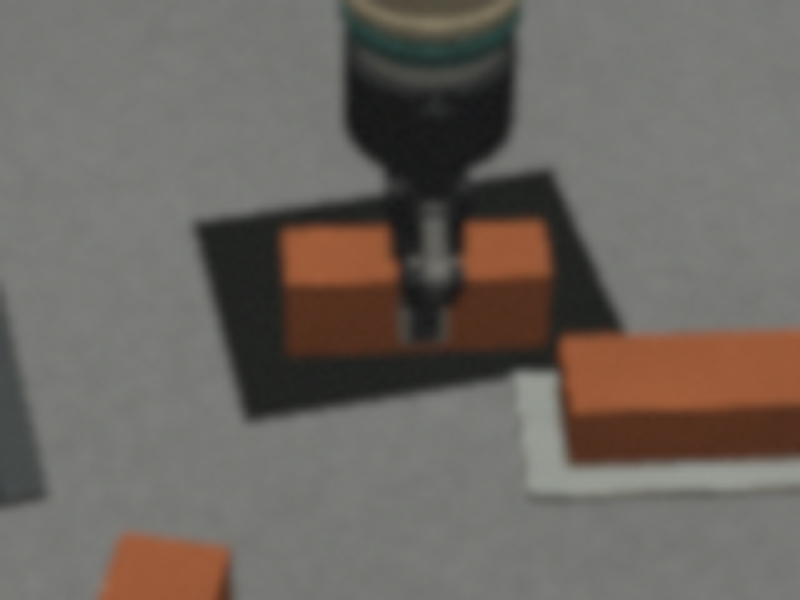

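```bash
python3 - <<'E'
from h import *
p=r.camera_params('scene')
print(proj(p,[(512.6,-33.4,z) for z in (30,37,44,50,60)]))
E
```

```text
[[263.9841175  201.15423396]
 [264.04036714 199.0932104 ]
 [264.09714338 197.01289233]
 [264.14623347 195.21419949]
 [264.22893511 192.18395756]]
```

>>> {"op": "arm_command", "data": {"commands": [[-1,0,-8,0,0],[-1,0,-13,0,0],[-1,0,-14,0,0]]}}

```text
t: 10.07
tool_pos: [498.3, -30.8, 217.5]
orientation: [0.765, 0.644, -0.0, -0.0]
force: [-0.1, 0.4, -0.1]
opening: 0.0
```

```bash
python3 - <<'E'
from h import *
st();
f=r.grab_frame('wrist');cv2.imwrite('pics/w6.png',f)
E
```

```text
t 10.07 tcp [498.3 -30.8 217.5] head -9.85 tilt [-5.e-04  3.e-04 -1.e+00] F [-0.1  0.4 -0.1] open 0.0 q [-0.17  0.75  0.27  2.08 -0.52  0.38  0.34]
```

View pics/w6.png

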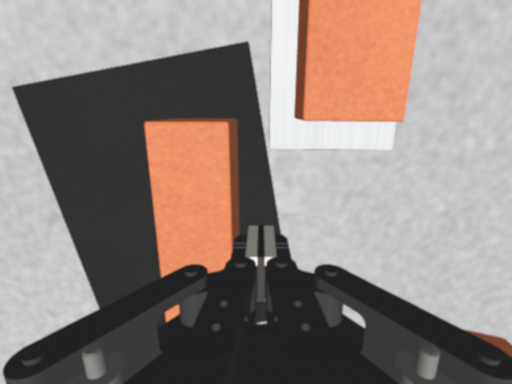

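>>> {"op": "arm_command", "data": {"commands": [[-1,0,-3,0,0],[-1,0,-4,0,0]]}}

```text
t: 10.38
tool_pos: [495.2, -30.2, 217.5]
orientation: [0.765, 0.644, 0.0, 0.0]
force: [0.5, 0.4, 0.4]
opening: -0.2
```

```bash
python3 - <<'E'
from h import *
st();
E
```

```text
t 10.38 tcp [495.2 -30.2 217.5] head -9.86 tilt [ 1.e-03 -2.e-04 -1.e+00] F [0.5 0.4 0.4] open -0.2 q [-0.17  0.74  0.27  2.09 -0.52  0.37  0.34]
```

>>> {"op": "arm_command", "data": {"commands": [[-1,0,-2,0,0],[-1,0,-4,0,0]]}}

```text
t: 10.62
tool_pos: [492.8, -29.9, 218.2]
orientation: [0.765, 0.644, 0.002, 0.002]
force: [6.4, -0.1, 6.4]
opening: -0.2
```

```bash
python3 - <<'E'
from h import *
st();
f=r.grab_frame('wrist');cv2.imwrite('pics/w7.png',f)
E
```

```text
t 10.62 tcp [492.8 -29.9 218.2] head -9.87 tilt [ 0.0057 -0.0012 -1.    ] F [ 6.4 -0.1  6.4] open -0.2 q [-0.17  0.74  0.26  2.1  -0.52  0.36  0.35]
```

View pics/w7.png

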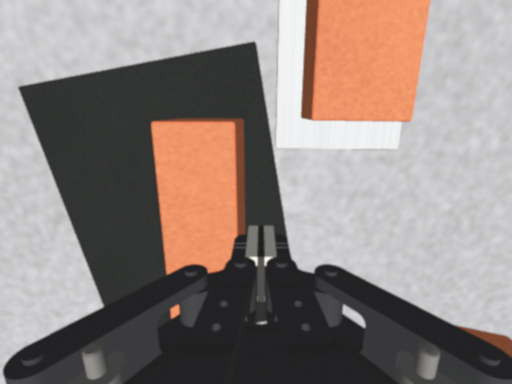

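>>> {"op": "arm_command", "data": {"commands": [[-1,0,-4,-3.3,0],[-1,0,-8,-6.3,0],[-1,0,-12.5,-9,0],[-1,0,-17,-11,0],[-1,0,-21.5,-13,0],[-1,0,-26.5,-14.4,0],[-1,0,-31.5,-15.3,0],[-1,0,-36.5,-16,0]]}}

```text
t: 11.68
tool_pos: [454.5, -23.2, 233.3]
orientation: [0.765, 0.644, -0.0, -0.0]
force: [-0.4, -0.6, -0.1]
opening: -0.3
```

```bash
python3 - <<'E'
from h import *
st();
f=r.grab_frame('wrist');cv2.imwrite('pics/w8.png',f)
f=r.grab_frame('scene');crop(f,180,130,340,250,5,'pics/s8.png')
E
```

```text
t 11.68 tcp [454.5 -23.2 233.3] head -9.85 tilt [-7.e-04  2.e-04 -1.e+00] F [-0.4 -0.6 -0.1] open -0.3 q [-0.19  0.68  0.26  2.19 -0.53  0.33  0.35]
```

View pics/s8.png

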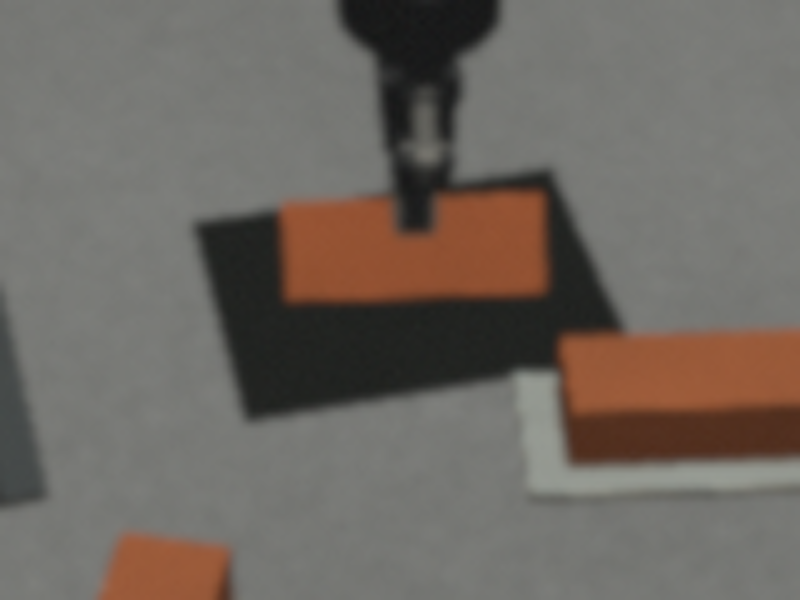

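>>> {"op": "arm_command", "data": {"commands": [[-1,0,0,-40,0],[1,0,0,-80,0],[1,0,0,-80,0],[1,0,0,-80,0]]}}

```text
t: 12.28
tool_pos: [454.8, -23.0, 313.2]
orientation: [0.765, 0.644, -0.0, -0.0]
force: [-0.2, -0.5, -0.1]
opening: 54.6
```

```bash
python3 - <<'E'
from h import *
st();
f=r.grab_frame('wrist');cv2.imwrite('pics/w9.png',f)
f=r.grab_frame('scene');crop(f,180,130,340,250,5,'pics/s9.png')
f=r.grab_frame('wrist');cv2.imwrite('pics/w9b.png',f);st()
E
```

```text
t 12.28 tcp [454.8 -23.  313.2] head -9.83 tilt [-3.e-04  3.e-04 -1.e+00] F [-0.2 -0.5 -0.1] open 54.6 q [-0.3   0.54  0.42  2.14 -0.43  0.54  0.27]
t 12.43 tcp [454.6 -23.2 312.5] head -9.86 tilt [-0.0021  0.     -1.    ] F [-0.5 -0.  -0.8] open 75.8 q [-0.3   0.54  0.42  2.14 -0.43  0.54  0.27]
```

View pics/w9.png

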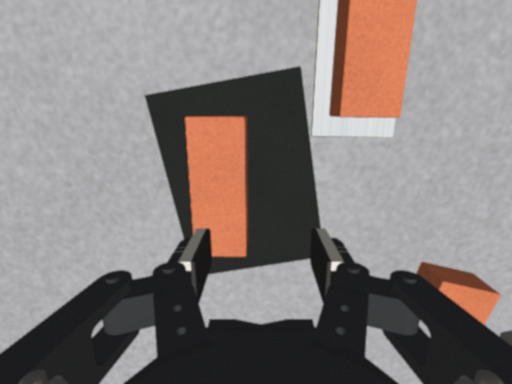

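View pics/s9.png

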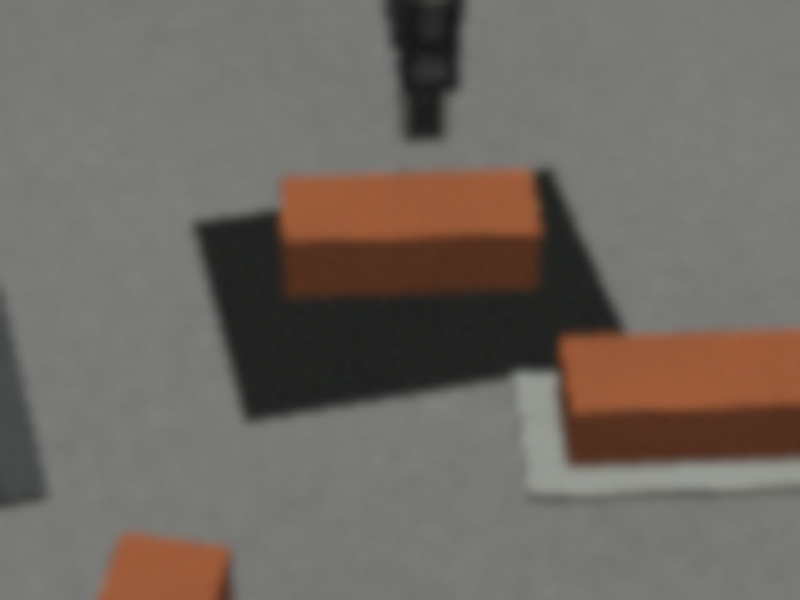

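```bash
python3 - <<'E'
from h import *
p=r.camera_params('wrist')
L=[w(p,*q,43)[:2] for q in [(186,116),(246,116),(247,257),(191,257)]]
print(np.round(L,1),np.mean(L,0))
for a,b in((0,3),(1,2),(0,1)): d=L[a]-L[b];print(np.linalg.norm(d),np.degrees(np.arctan2(d[1],d[0])))
m=np.mean(L,0);sync();plan([(*m,250,-9.5)])
E
```

```text
[[404.1  51.7]
 [452.9  43.2]
 [429.7 -84.8]
 [376.9 -75.7]] [415.9190525  -16.37620728]
130.30129065011263 77.96781323257633
130.13614369390507 79.70917334508655
49.56191088491506 170.12146158933035
row [0.1, -39.3, 63.2, -0.0062]
```

>>> {"op": "arm_command", "data": {"commands": [[1,0,-39.5,40,0.007],[1,0,-39.5,75,0.007],[1,0,-39.5,75,0.007],[1,0,-39.5,75,0.007],[1,0,-39.5,75,0.007]]}}

```text
t: 13.05
tool_pos: [416.8, -16.7, 239.3]
orientation: [0.767, 0.641, 0.001, 0.001]
force: [-0.4, 0.3, -0.1]
opening: 85.1
```

```bash
python3 - <<'E'
from h import *
st();
f=r.grab_frame('wrist');cv2.imwrite('pics/w10.png',f)
st()
E
```

```text
t 13.05 tcp [416.8 -16.7 239.3] head -10.26 tilt [ 2.2e-03 -3.0e-04 -1.0e+00] F [-0.4  0.3 -0.1] open 85.1 q [-0.19  0.65  0.24  2.29 -0.58  0.26  0.38]
t 13.1 tcp [416.7 -16.6 239.3] head -10.25 tilt [ 2.2e-03 -2.0e-04 -1.0e+00] F [-0.2 -0.1 -0. ] open 85.7 q [-0.19  0.65  0.24  2.29 -0.58  0.26  0.38]
```

View pics/w10.png

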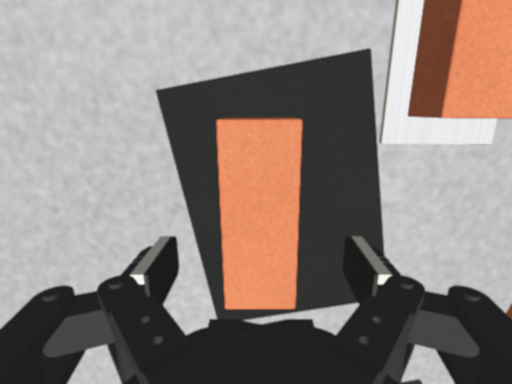

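```bash
python3 - <<'E'
from h import *
p=r.camera_params('wrist')
L=[w(p,*q,43)[:2] for q in [(217,119.5),(302,119.5),(297,309),(225,309)]]
print(np.round(L,1),np.mean(L,0))
for a,b in((0,3),(1,2),(0,1),(2,3)): d=L[a]-L[b];print(np.linalg.norm(d),np.degrees(np.arctan2(d[1],d[0])))
m=np.mean(L,0);sync();plan([(*m,181,-10.3)])
E
```

```text
[[403.7  51.7]
 [451.7  43. ]
 [430.5 -84.2]
 [380.7 -75.2]] [416.65691268 -16.15608844]
128.9627765282686 79.74436588638035
129.04446050039667 80.53082253287616
48.77718653761277 169.7259869211825
50.548497711897426 -10.352177238684718
row [0.4, -0.1, 59.0, 0.0009]
```

>>> {"op": "arm_command", "data": {"commands": [[1,0.4,0,15,0],[1,0.4,0,30,0],[1,0.4,0,30,0]]}}

```text
t: 13.48
tool_pos: [416.3, -15.9, 208.4]
orientation: [0.768, 0.641, -0.0, 0.0]
force: [-0.1, -0.0, 0.2]
opening: 85.3
```

```bash
python3 - <<'E'
from h import *
st();
E
```

```text
t 13.47 tcp [416.3 -15.9 208.4] head -10.29 tilt [-3.e-04 -6.e-04 -1.e+00] F [-0.1 -0.   0.2] open 85.3 q [-0.23  0.73  0.29  2.3  -0.97  0.23  0.77]
```

>>> {"op": "arm_command", "data": {"commands": [[1,0,0,5,0],[1,0,0,10,0],[1,0,0,10,0]]}}

```text
t: 13.85
tool_pos: [416.7, -16.1, 199.2]
orientation: [0.767, 0.641, 0.0, 0.0]
force: [-0.4, -0.7, -0.5]
opening: 85.5
```

```bash
python3 - <<'E'
from h import *
st();
E
```

```text
t 13.85 tcp [416.7 -16.1 199.2] head -10.24 tilt [ 4.e-04  2.e-04 -1.e+00] F [-0.4 -0.7 -0.5] open 85.5 q [-0.23  0.75  0.31  2.3  -1.09  0.23  0.9 ]
```

>>> {"op": "arm_command", "data": {"commands": [[-1,0,0,0,0],[-1,0,0,0,0],[-1,0,0,0,0],[-1,0,0,0,0],[-1,0,0,-3,0],[-1,0,0,-6,0],[-1,0,0,-6,0]]}}

```text
t: 14.72
tool_pos: [416.4, -16.1, 204.7]
orientation: [0.767, 0.641, -0.0, -0.0]
force: [0.2, 0.6, -2.3]
opening: 48.5
```

```bash
python3 - <<'E'
from h import *
st();
f=r.grab_frame('wrist');cv2.imwrite('pics/w11.png',f)
f=r.grab_frame('scene');crop(f,180,130,340,250,5,'pics/s11.png')
E
```

```text
t 14.72 tcp [416.4 -16.1 204.7] head -10.24 tilt [-4.e-04 -2.e-04 -1.e+00] F [ 0.2  0.6 -2.3] open 48.5 q [-0.26  0.74  0.34  2.3  -1.08  0.26  0.88]
```

View pics/w11.png

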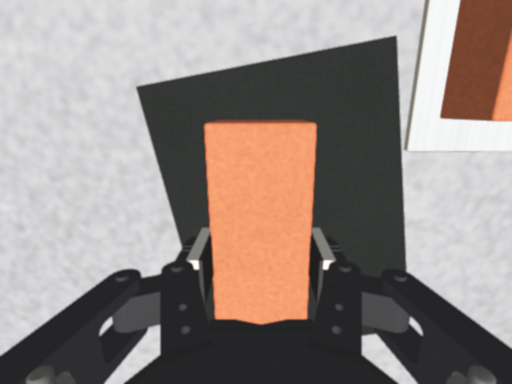

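View pics/s11.png

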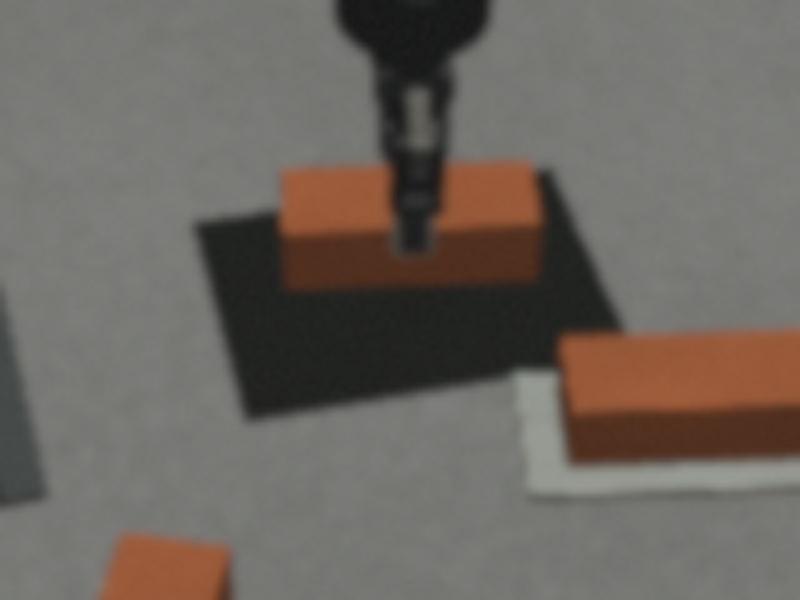

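```bash
python3 - <<'E'
from h import *
sync();plan([(575,147,295,-10)])
E
```

```text
row [188.7, 127.1, -89.8, -0.0042]
```

>>> {"op": "arm_command", "data": {"commands": [[-1,0,0,-40,0],[-1,0,10,-90,0],[-1,40,30,-90,0],[-1,80,55,-90,0],[-1,120,80,-90,0],[-1,160,110,-90,-0.004],[-1,188,127,-90,-0.004],[-1,188,127,-90,-0.004]]}}

```text
t: 15.82
tool_pos: [575.7, 149.1, 293.4]
orientation: [0.765, 0.644, 0.0, -0.0]
force: [-1.4, -0.4, -2.9]
opening: 48.2
```

>>> {"op": "arm_command", "data": {"commands": [[-1,0,0,0,0],[-1,0,0,0,0]]}}

```text
t: 16.08
tool_pos: [574.2, 145.1, 294.5]
orientation: [0.767, 0.642, -0.001, -0.0]
force: [-0.3, -0.1, -3.0]
opening: 48.7
```

```bash
python3 - <<'E'
from h import *
st();
f=r.grab_frame('wrist');cv2.imwrite('pics/w12.png',f)
crop(f,130,0,390,200,3,'pics/w12c.png')
st()
E
```

```text
t 16.07 tcp [574.2 145.1 294.5] head -10.14 tilt [-1.5e-03 -3.0e-04 -1.0e+00] F [-0.3 -0.1 -3. ] open 48.7 q [-0.75  0.82  0.77  1.8  -0.75  0.85  0.22]
t 16.12 tcp [574.4 145.2 294.6] head -10.14 tilt [-1.1e-03 -1.0e-04 -1.0e+00] F [-0.1  0.  -2.3] open 48.5 q [-0.75  0.82  0.77  1.8  -0.75  0.85  0.22]
```

View pics/w12.png

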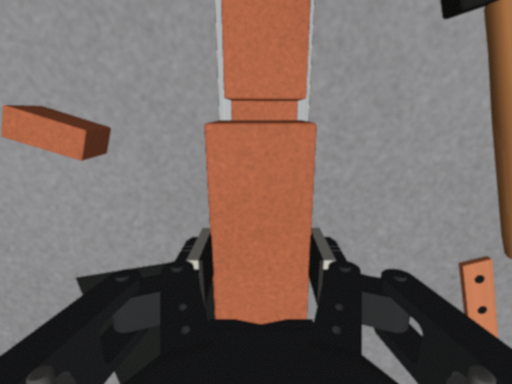

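View pics/w12c.png

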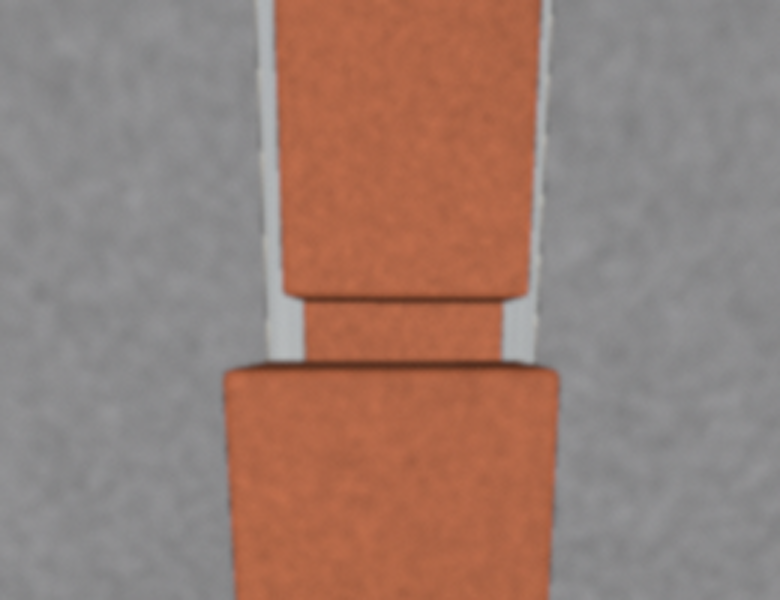

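```bash
cat > meas.py <<'E'
from h import *
def inframe(p,L,z,T,h):
    X,Y,Z=axes(h);out=[]
    for q in L:
        d=w(p,*q,z)-T;out.append((round(float(d@X),2),round(float(d@Y),2)))
    return out
def px(L,u0,v0,k): return [(u0+(x+.5)/k-.5,v0+(y+.5)/k-.5) for x,y in L]
E
python3 - <<'E'
from meas import *
p=r.camera_params('wrist');s=r.sense();T=s['tool_pos'];h=heading(s['orientation'])
f=lambda L:px(L,130,0,3)
print('x=along(+y sill), y=across')
print('held far edge',inframe(p,f([(225,371),(558,371)]),T[2]-156.2,T,h))
print('held sides low',inframe(p,[(215,318),(307,318)],T[2]-156.2,T,h))
print('laid near edge',inframe(p,f([(285,294),(527,294)]),86,T,h))
print('laid far',inframe(p,f([(275,10),(541,10)]),86,T,h))
print('course',inframe(p,f([(304,330),(502,330)]),46,T,h))
print('plate',inframe(p,f([(270,330),(537,330)]),6,T,h),inframe(p,f([(257,20),(551,20)]),6,T,h))
E
```

```text
x=along(+y sill), y=across
held far edge [(64.44, -24.97), (64.43, 23.42)]
held sides low [(-37.38, -25.12), (-37.33, 24.31)]
laid near edge [(77.16, -22.35), (77.14, 26.35)]
laid far [(126.98, -22.4), (126.94, 26.73)]
course [(70.22, -22.87), (70.2, 26.53)]
plate [(70.25, -37.05), (70.22, 41.81)] [(150.31, -37.26), (150.24, 41.77)]
```

>>> {"op": "arm_command", "data": {"commands": [[-1,7.5,2.6,0,0],[-1,7.5,2.6,0,0],[-1,7.5,2.6,15,0],[-1,7.5,2.6,30,0],[-1,7.5,2.6,40,0],[-1,7.5,2.6,48,0],[-1,7.5,2.6,48,0],[-1,7.5,2.6,48,0]]}}

```text
t: 17.12
tool_pos: [579.0, 153.0, 246.8]
orientation: [0.766, 0.643, 0.0, 0.0]
force: [-0.7, -0.2, -1.9]
opening: 48.4
```

```bash
python3 - <<'E'
from h import *
st();
f=r.grab_frame('wrist');cv2.imwrite('pics/w13.png',f)
crop(f,190,80,330,160,5,'pics/w13c.png')
st()
E
```

```text
t 17.12 tcp [579.  153.  246.8] head -10.04 tilt [ 2.e-04 -0.e+00 -1.e+00] F [-0.7 -0.2 -1.9] open 48.4 q [-0.72  0.89  0.72  1.8  -0.82  0.77  0.26]
t 17.18 tcp [579.  153.1 247. ] head -10.03 tilt [ 5.e-04  1.e-04 -1.e+00] F [ 0.6 -1.3 -2.2] open 48.5 q [-0.72  0.89  0.72  1.8  -0.82  0.77  0.26]
```

View pics/w13.png

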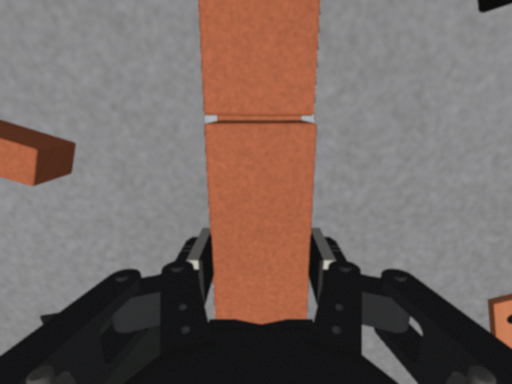

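View pics/w13c.png

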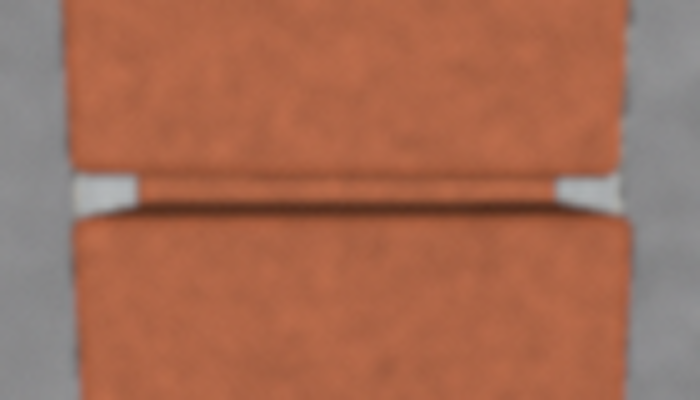

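```bash
python3 - <<'E'
from meas import *
p=r.camera_params('wrist');s=r.sense();T=s['tool_pos'];h=heading(s['orientation'])
f=lambda L:px(L,190,80,5)
print('held far edge',inframe(p,f([(75,217),(630,217)]),T[2]-156.2,T,h))
print('held low',inframe(p,[(215,318),(307,318)],T[2]-156.2,T,h))
print('laid near edge',inframe(p,f([(72,171),(620,171)]),86,T,h))
print('laid far',inframe(p,[(200,10),(319,10)],86,T,h))
E
```

```text
held far edge [(64.66, -24.74), (64.65, 23.65)]
held low [(-37.26, -24.86), (-37.27, 24.57)]
laid near edge [(68.47, -25.71), (68.45, 23.45)]
laid far [(109.31, -25.04), (109.29, 23.51)]
```

>>> {"op": "arm_command", "data": {"commands": [[-1,2.6,-0.6,0,0],[-1,2.6,-0.6,2,0],[-1,2.6,-0.6,4,0],[-1,2.6,-0.6,4,0]]}}

```text
t: 17.68
tool_pos: [578.6, 155.9, 242.5]
orientation: [0.766, 0.643, -0.0, -0.0]
force: [0.0, -0.0, -2.0]
opening: 48.2
```

```bash
python3 - <<'E'
from h import *
st();
f=r.grab_frame('wrist');cv2.imwrite('pics/w14.png',f)
crop(f,190,80,330,160,5,'pics/w14c.png')
st()
E
```

```text
t 17.68 tcp [578.6 155.9 242.5] head -10.02 tilt [-5.e-04  2.e-04 -1.e+00] F [ 0. -0. -2.] open 48.2 q [-0.72  0.9   0.71  1.8  -0.82  0.77  0.25]
t 17.73 tcp [578.6 156.  242.5] head -10.02 tilt [-4.e-04  3.e-04 -1.e+00] F [-0.2 -0.  -2.1] open 48.7 q [-0.72  0.9   0.71  1.8  -0.82  0.77  0.25]
```

View pics/w14c.png

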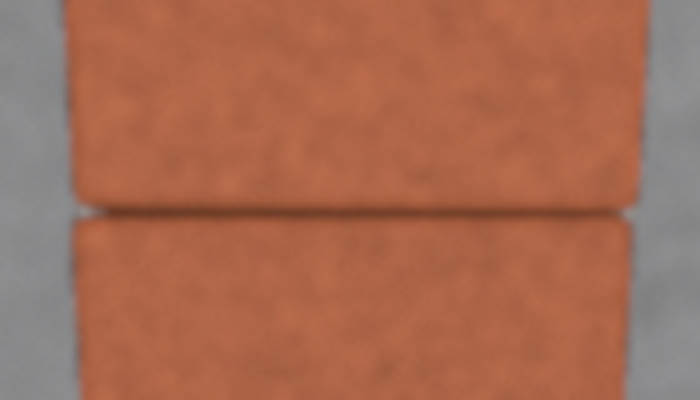

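>>> {"op": "arm_command", "data": {"commands": [[-1,0,0.4,0.5,0],[-1,0,0.4,1,0],[-1,0,0.4,1,0]]}}

```text
t: 18.1
tool_pos: [578.7, 155.8, 242.4]
orientation: [0.766, 0.643, -0.0, -0.001]
force: [-2.9, 0.1, 6.8]
opening: 48.5
```

```bash
python3 - <<'E'
from h import *
st();
E
```

```text
t 18.1 tcp [578.7 155.8 242.4] head -10.02 tilt [-0.0011  0.0012 -1.    ] F [-2.9  0.1  6.8] open 48.5 q [-0.72  0.9   0.71  1.8  -0.82  0.77  0.26]
```

>>> {"op": "arm_command", "data": {"commands": [[-1,0,0,-0.5,0],[0.2,0,0,-0.5,0],[1,0,0,-0.5,0],[1,0,0,-0.5,0],[1,0,0,-15,0],[1,0,0,-45,0],[1,0,0,-45,0],[1,0,0,-45,0]]}}

```text
t: 19.1
tool_pos: [578.9, 155.9, 286.8]
orientation: [0.766, 0.643, 0.0, -0.0]
force: [-1.2, -0.1, 0.4]
opening: 85.4
```

```bash
python3 - <<'E'
from h import *
st();
f=r.grab_frame('wrist');cv2.imwrite('pics/w15.png',f)
crop(f,170,60,350,200,4,'pics/w15c.png')
st()
E
```

```text
t 19.1 tcp [578.9 155.9 286.8] head -10.02 tilt [-2.e-04  5.e-04 -1.e+00] F [-1.2 -0.1  0.4] open 85.4 q [-0.75  0.84  0.77  1.78 -0.76  0.84  0.21]
t 19.15 tcp [578.7 155.9 286.3] head -10.02 tilt [-1.2e-03  2.0e-04 -1.0e+00] F [ 1.4 -0.2  0.7] open 85.4 q [-0.75  0.84  0.77  1.78 -0.76  0.84  0.21]
```

View pics/w15.png

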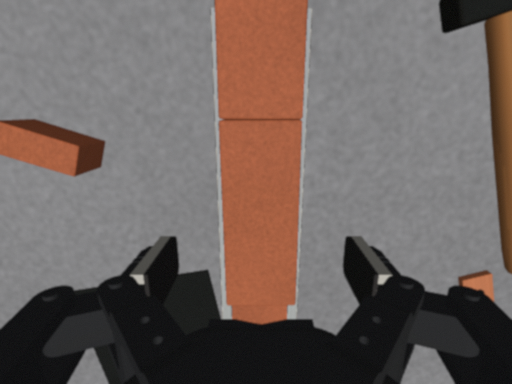

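View pics/w15c.png

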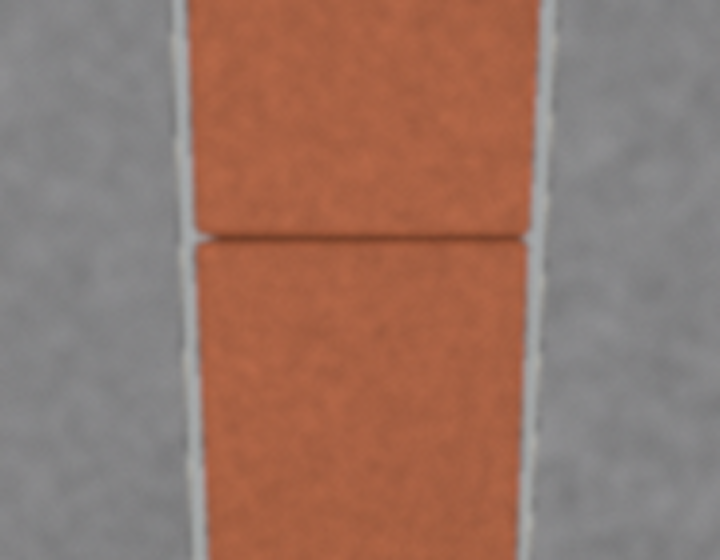

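```bash
python3 - <<'E'
from h import *
sync();plan([(635.6,-181.8,290,67.4)])
E
```

```text
row [-322.7, 114.8, -3.0, -1.3512]
```

>>> {"op": "arm_command", "data": {"commands": [[1,-20,8,-3,-0.1],[1,-70,25,-3,-0.27],[1,-120,43,-3,-0.45],[1,-170,61,-3,-0.63],[1,-220,79,-3,-0.81],[1,-270,97,-3,-0.99],[1,-310,110,-3,-1.17],[1,-322.7,114.8,-3,-1.351]]}}

```text
t: 20.15
tool_pos: [634.9, -186.4, 288.7]
orientation: [0.196, 0.981, -0.001, -0.001]
force: [0.2, 0.1, 0.2]
opening: 85.7
```

>>> {"op": "arm_command", "data": {"commands": [[1,0,0,0,0],[1,0,0,0,0],[1,0,0,0,0]]}}

```text
t: 20.52
tool_pos: [636.0, -180.2, 289.2]
orientation: [0.196, 0.981, 0.0, -0.001]
force: [0.4, 0.6, -0.0]
opening: 85.2
```

```bash
python3 - <<'E'
from h import *
st();
f=r.grab_frame('wrist');cv2.imwrite('pics/w16.png',f)
st()
E
```

```text
t 20.52 tcp [ 636.  -180.2  289.2] head 67.41 tilt [-1.2e-03  9.0e-04 -1.0e+00] F [ 0.4  0.6 -0. ] open 85.2 q [ 0.03  0.8   0.36  1.59 -0.36  0.81  1.71]
t 20.57 tcp [ 636.  -180.4  289.3] head 67.43 tilt [-1.e-03  6.e-04 -1.e+00] F [ 0.2 -0.1  0.6] open 85.3 q [ 0.03  0.8   0.36  1.59 -0.36  0.81  1.71]
```

View pics/w16.png

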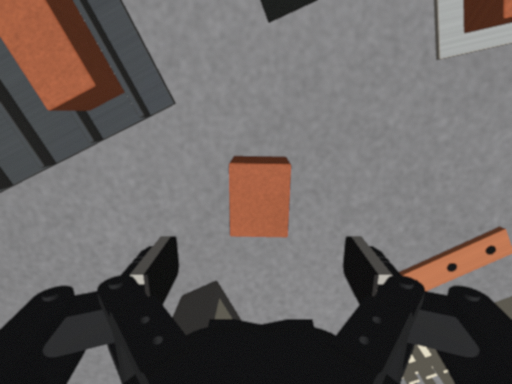

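```bash
python3 - <<'E'
from meas import *
p=r.camera_params('wrist');s=r.sense();T=s['tool_pos'];h=heading(s['orientation'])
print(inframe(p,[(230,164),(290,164.5),(288,237),(230,237)],40,T,h))
E
```

```text
[(29.93, -24.55), (29.51, 22.97), (-33.25, 23.07), (-33.23, -26.48)]
```

>>> {"op": "arm_command", "data": {"commands": [[1,-1.8,-1.2,30,0.01],[1,-1.8,-1.2,65,0.01],[1,-1.8,-1.2,90,0.01],[1,-1.8,-1.2,107,0.01],[1,-1.8,-1.2,107,0.01],[1,-1.8,-1.2,107,0.01]]}}

```text
t: 21.32
tool_pos: [637.6, -183.9, 183.5]
orientation: [0.201, 0.98, -0.0, 0.001]
force: [-1.0, -0.9, 0.0]
opening: 85.6
```

```bash
python3 - <<'E'
from h import *
st();
f=r.grab_frame('wrist');cv2.imwrite('pics/w17.png',f)
st()
E
```

```text
t 21.32 tcp [ 637.6 -183.9  183.5] head 66.81 tilt [ 1.1e-03 -6.0e-04 -1.0e+00] F [-1.  -0.9  0. ] open 85.6 q [ 0.07  0.95  0.3   1.62 -0.42  0.64  1.75]
t 21.38 tcp [ 637.6 -184.   183.8] head 66.81 tilt [ 1.6e-03 -7.0e-04 -1.0e+00] F [ 0.3 -0.5 -0.2] open 85.6 q [ 0.07  0.95  0.3   1.62 -0.42  0.64  1.75]
```

View pics/w17.png

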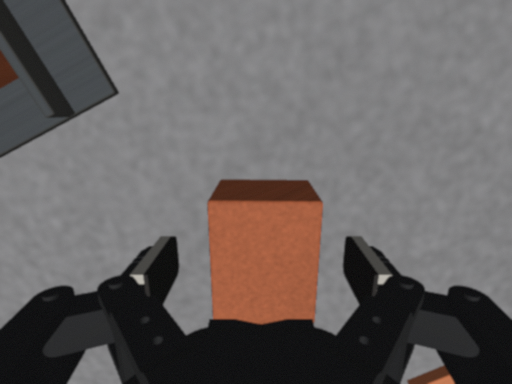

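>>> {"op": "arm_command", "data": {"commands": [[1,0,1.5,0,0],[1,0,1.5,1,0],[-1,0,1.5,1,0],[-1,0,1.5,1,0],[-1,0,1.5,1,0],[-1,0,1.5,1,0],[-1,0,1.5,1,0]]}}

```text
t: 22.25
tool_pos: [637.8, -182.6, 181.8]
orientation: [0.201, 0.98, -0.0, 0.0]
force: [0.6, -0.1, 2.8]
opening: 48.9
```

```bash
python3 - <<'E'
from h import *
s=st();sync()
X,Y,Z=axes(-10.0);c=np.array([578.7,155.8,0])-X*0.5-X*104
print(c);plan([(c[0],c[1],300,-10.0)])
E
```

```text
t 22.25 tcp [ 637.8 -182.6  181.8] head 66.8 tilt [ 2.e-04 -3.e-04 -1.e+00] F [ 0.6 -0.1  2.8] open 48.9 q [ 0.07  0.95  0.3   1.62 -0.42  0.64  1.75]
[560.55376543  52.88758981   0.        ]
row [163.7, 186.0, -117.5, 1.3404]
```

>>> {"op": "arm_command", "data": {"commands": [[-1,0,0,-30,0],[-1,0,0,-75,0],[-1,20,25,-103,0.18],[-1,50,57,-103,0.36],[-1,80,90,-103,0.54],[-1,110,125,-103,0.72],[-1,140,160,-103,0.9],[-1,160,183,-103,1.08]]}}

```text
t: 23.25
tool_pos: [561.6, 51.6, 283.9]
orientation: [0.677, 0.736, -0.0, -0.001]
force: [1.9, -0.2, -1.1]
opening: 48.6
```

```bash
python3 - <<'E'
from h import *
s=st();sync();plan([(560.6,52.9,285,-10.0)])
E
```

```text
t 23.25 tcp [561.6  51.6 283.9] head 4.72 tilt [-0.0024  0.0014 -1.    ] F [ 1.9 -0.2 -1.1] open 48.6 q [-0.55  0.78  0.68  1.88 -0.71  0.74  0.61]
row [1.4, -0.8, -0.4, 0.257]
```

>>> {"op": "arm_command", "data": {"commands": [[-1,1,-0.8,0,0.15],[-1,1,-0.8,0,0.256],[-1,1,-0.8,0,0.256],[-1,1,-0.8,0,0.256]]}}

```text
t: 23.75
tool_pos: [561.7, 49.7, 284.3]
orientation: [0.764, 0.645, -0.0, -0.0]
force: [0.9, -0.2, -1.5]
opening: 49.2
```

```bash
python3 - <<'E'
from h import *
st();
f=r.grab_frame('wrist');cv2.imwrite('pics/w18.png',f)
crop(f,150,80,370,240,3.5,'pics/w18c.png')
st()
E
```

```text
t 23.75 tcp [561.7  49.7 284.3] head -9.64 tilt [-1.e-03  1.e-04 -1.e+00] F [ 0.9 -0.2 -1.5] open 49.2 q [-0.59  0.8   0.75  1.88 -0.77  0.77  0.42]
t 23.8 tcp [561.7  49.6 284.4] head -9.68 tilt [-8.e-04  2.e-04 -1.e+00] F [ 0.1 -0.2 -1.6] open 49.3 q [-0.59  0.8   0.75  1.88 -0.77  0.77  0.42]
```

View pics/w18.png

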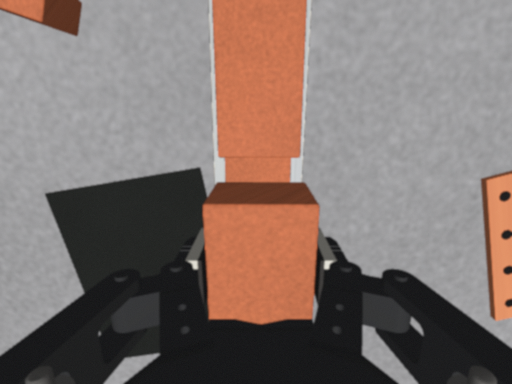

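View pics/w18c.png

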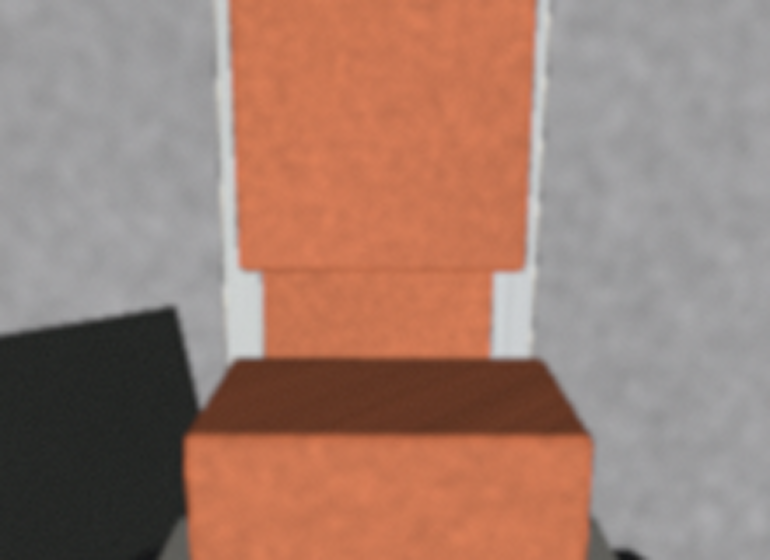

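```bash
python3 - <<'E'
from meas import *
p=r.camera_params('wrist');s=r.sense();T=s['tool_pos'];h=heading(s['orientation'])
f=lambda L:px(L,150,80,3.5)
print('held far edge',inframe(p,f([(187,434),(590,434)]),T[2]-141.8,T,h))
print('held low',inframe(p,[(209,318),(313,318)],T[2]-141.8,T,h))
print('full near',inframe(p,f([(240,269),(525,269)]),86,T,h))
print('full far',inframe(p,f([(230,5),(537,5)]),86,T,h))
print('course',inframe(p,f([(263,330),(492,330)]),46,T,h))
print('plate',inframe(p,f([(229,330),(532,330)]),6,T,h),inframe(p,f([(216,20),(548,20)]),6,T,h))
E
```

```text
held far edge [(32.46, -24.6), (32.47, 23.56)]
held low [(-24.91, -25.08), (-24.87, 24.35)]
full near [(43.17, -26.14), (43.16, 22.93)]
full far [(85.67, -25.93), (85.65, 23.22)]
course [(23.4, -27.87), (23.39, 21.86)]
plate [(14.38, -41.98), (14.37, 36.52)] [(89.79, -41.64), (89.75, 37.27)]
```

>>> {"op": "arm_command", "data": {"commands": [[-1,6.2,-1.9,0,0.006],[-1,6.2,-1.9,0,0.006],[-1,6.2,-1.9,20,0.006],[-1,6.2,-1.9,38,0.006],[-1,6.2,-1.9,48,0.006],[-1,6.2,-1.9,53,0.006],[-1,6.2,-1.9,53,0.006],[-1,6.2,-1.9,53,0.006]]}}

```text
t: 24.8
tool_pos: [561.2, 56.1, 232.0]
orientation: [0.767, 0.642, 0.0, 0.0]
force: [0.6, -0.4, -0.5]
opening: 49.1
```

```bash
python3 - <<'E'
from h import *
st();
f=r.grab_frame('wrist');cv2.imwrite('pics/w19.png',f)
crop(f,180,140,340,250,5,'pics/w19c.png')
st()
E
```

```text
t 24.8 tcp [561.2  56.1 232. ] head -10.09 tilt [ 4.e-04 -0.e+00 -1.e+00] F [ 0.6 -0.4 -0.5] open 49.1 q [-0.56  0.87  0.67  1.91 -0.85  0.68  0.47]
t 24.85 tcp [561.2  56.1 232. ] head -10.08 tilt [ 5.e-04  0.e+00 -1.e+00] F [ 0.2 -0.4 -0.7] open 48.9 q [-0.56  0.87  0.67  1.91 -0.85  0.68  0.47]
```

View pics/w19.png

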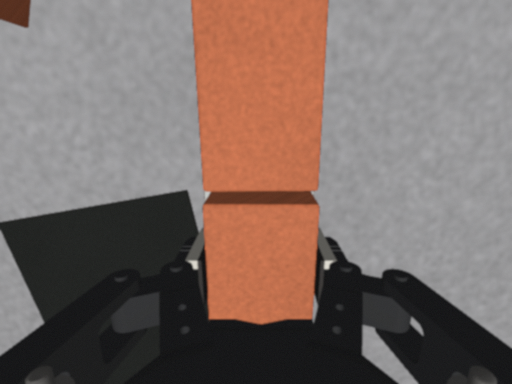

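View pics/w19c.png

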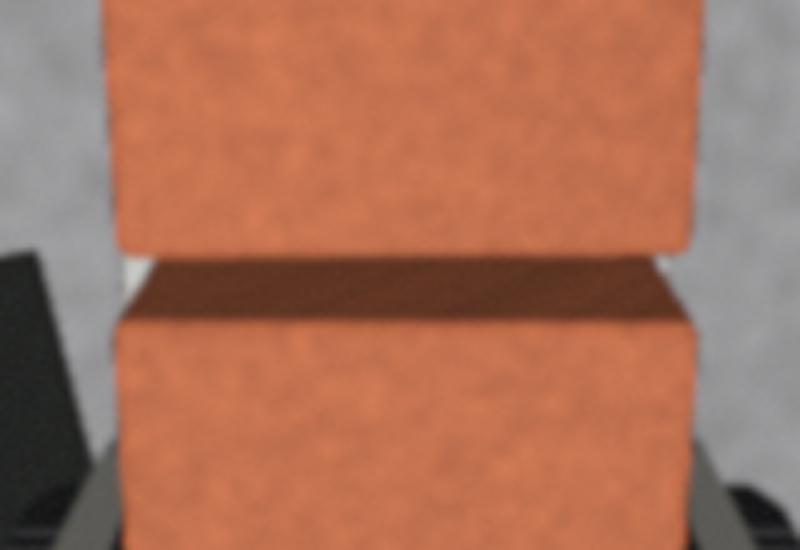

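```bash
python3 - <<'E'
from meas import *
p=r.camera_params('wrist');s=r.sense();T=s['tool_pos'];h=heading(s['orientation'])
f=lambda L:px(L,180,140,5)
print('held far edge',inframe(p,f([(116,321),(696,321)]),T[2]-141.8,T,h))
print('held low',inframe(p,[(209,318),(313,318)],T[2]-141.8,T,h))
print('full near',inframe(p,f([(118,254),(690,254)]),86,T,h))
print('full far',inframe(p,[(193,8),(328,8)],86,T,h))
print('plate left',inframe(p,f([(123,280)]),6,T,h),-37-3)
E
```

```text
held far edge [(32.4, -24.5), (32.38, 24.03)]
held low [(-24.89, -24.87), (-24.91, 24.57)]
full near [(37.02, -24.9), (37.0, 24.1)]
full far [(105.42, -24.65), (105.4, 23.99)]
plate left [(10.01, -41.52)] -40
```

>>> {"op": "arm_command", "data": {"commands": [[-1,3.7,-0.4,0,0],[-1,3.7,-0.4,2,0],[-1,3.7,-0.4,3.4,0],[-1,3.7,-0.4,3.4,0]]}}

```text
t: 25.35
tool_pos: [561.1, 60.0, 228.0]
orientation: [0.767, 0.642, -0.0, -0.0]
force: [0.5, -0.6, -1.7]
opening: 48.8
```

```bash
python3 - <<'E'
from h import *
st();
f=r.grab_frame('wrist');cv2.imwrite('pics/w20.png',f)
crop(f,180,140,340,250,5,'pics/w20c.png')
st()
E
```

```text
t 25.35 tcp [561.1  60.  228. ] head -10.08 tilt [-7.e-04  2.e-04 -1.e+00] F [ 0.5 -0.6 -1.7] open 48.8 q [-0.56  0.87  0.66  1.91 -0.86  0.67  0.47]
t 25.4 tcp [561.1  59.9 228. ] head -10.08 tilt [-7.e-04  1.e-04 -1.e+00] F [-0.7 -0.9 -1.1] open 48.9 q [-0.56  0.87  0.66  1.91 -0.86  0.67  0.47]
```

View pics/w20c.png

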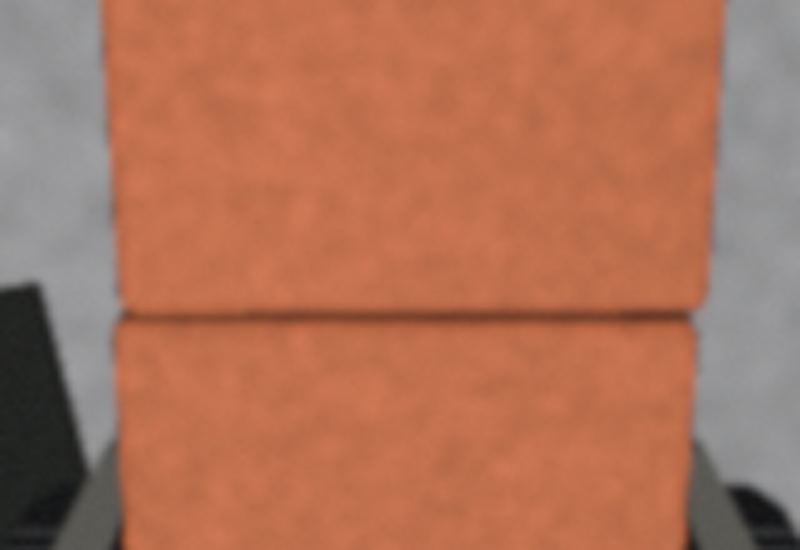

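>>> {"op": "arm_command", "data": {"commands": [[-1,0,0.2,0.5,0],[-1,0,0.2,1,0],[-1,0,0.2,1,0]]}}

```text
t: 25.78
tool_pos: [561.3, 59.8, 227.7]
orientation: [0.767, 0.642, 0.0, -0.0]
force: [-1.7, 0.6, 4.6]
opening: 49.4
```

```bash
python3 - <<'E'
from h import *
st();
E
```

```text
t 25.77 tcp [561.3  59.8 227.7] head -10.09 tilt [-3.e-04  6.e-04 -1.e+00] F [-1.7  0.6  4.6] open 49.4 q [-0.56  0.87  0.66  1.91 -0.86  0.67  0.47]
```

>>> {"op": "arm_command", "data": {"commands": [[-1,0,0,0.6,0],[0.2,0,0,0.6,0],[1,0,0,0.6,0],[1,0,0,0.6,0],[1,0,0,-20,0],[1,0,0,-70,0],[1,-30,0,-110,0],[1,-60,0,-110,0]]}}

```text
t: 26.78
tool_pos: [551.9, -0.4, 341.5]
orientation: [0.766, 0.643, 0.003, 0.002]
force: [0.4, -0.3, -0.8]
opening: 85.5
```

>>> {"op": "arm_command", "data": {"commands": [[1,0,0,0,0],[1,0,0,0,0]]}}

```text
t: 27.02
tool_pos: [551.0, 1.3, 337.7]
orientation: [0.766, 0.642, 0.0, -0.0]
force: [-0.0, 1.1, -0.2]
opening: 85.4
```

```bash
python3 - <<'E'
from h import *
st();
f=r.grab_frame('wrist');cv2.imwrite('pics/w21.png',f)
crop(f,170,0,350,260,3,'pics/w21c.png')
f=r.grab_frame('scene');crop(f,270,150,430,250,5,'pics/s21.png')
st()
E
```

```text
t 27.02 tcp [551.    1.3 337.7] head -10.07 tilt [-1.e-04  1.e-03 -1.e+00] F [-0.   1.1 -0.2] open 85.4 q [-0.55  0.72  0.81  1.88 -0.69  0.85  0.44]
t 27.12 tcp [551.    1.8 337.1] head -10.0 tilt [-8.e-04  6.e-04 -1.e+00] F [ 0.2 -0.1  0.3] open 85.3 q [-0.55  0.72  0.81  1.88 -0.69  0.85  0.44]
```

View pics/w21.png

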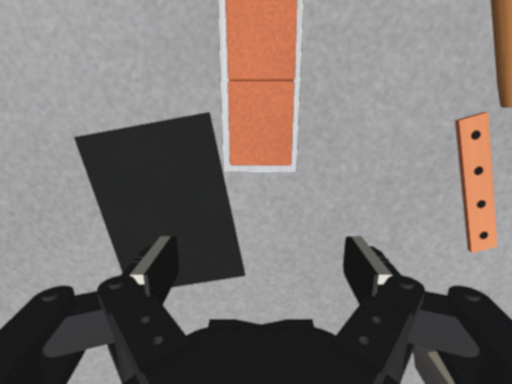

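View pics/w21c.png

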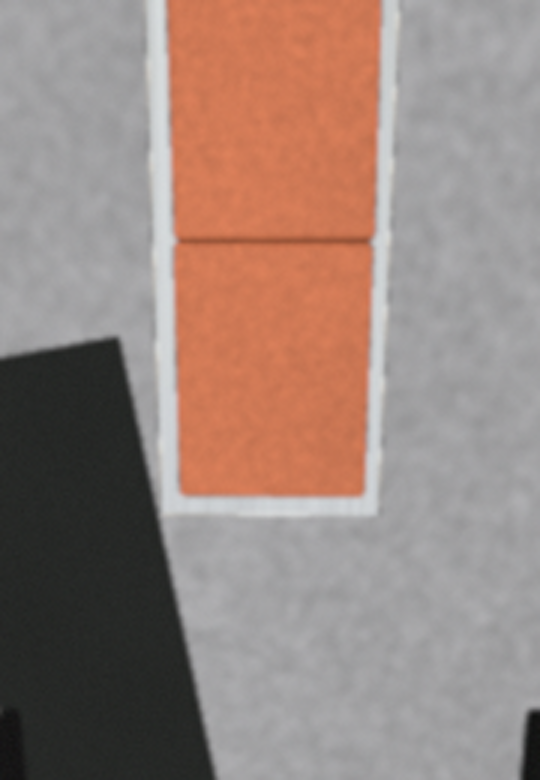

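View pics/s21.png

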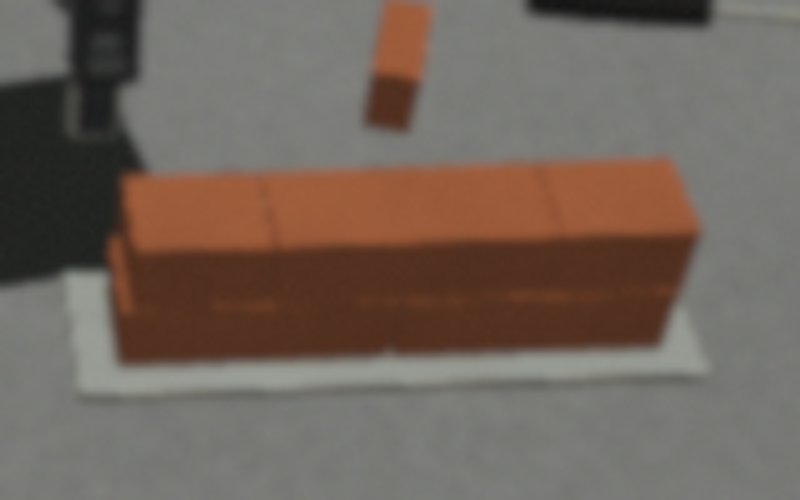

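```bash
python3 - <<'E'
from meas import *
p=r.camera_params('wrist');s=r.sense();T=s['tool_pos'];h=heading(s['orientation'])
f=lambda L:px(L,170,0,3)
print('plate end',inframe(p,f([(163,514),(377,514)]),6,T,h))
print('plate top',inframe(p,f([(147,10),(399,10)]),6,T,h))
print('half end',inframe(p,f([(180,496),(366,496)]),86,T,h))
print('half far',inframe(p,f([(176,246),(372,246)]),86,T,h))
print('full near',inframe(p,f([(174,234),(374,234)]),86,T,h))
print('full up',inframe(p,f([(167,10),(383,10)]),86,T,h))
E
```

```text
plate end [(5.93, -40.92), (5.93, 37.32)]
plate top [(166.61, -40.04), (166.55, 38.7)]
half end [(27.95, -25.4), (27.95, 24.16)]
half far [(90.28, -24.45), (90.26, 23.73)]
full near [(93.03, -24.85), (93.01, 24.13)]
full up [(140.87, -24.88), (140.83, 24.61)]
```

>>> {"op": "arm_command", "data": {"commands": [[1,40,0,-50,0],[1,60,0,-90,0],[1,60,0,-90,0],[1,60,0,-90,0],[1,60,0,-90,0]]}}

```text
t: 27.75
tool_pos: [560.9, 59.4, 425.9]
orientation: [0.767, 0.642, -0.001, -0.001]
force: [-0.3, 0.5, -0.1]
opening: 85.7
```

```bash
python3 - <<'E'
from h import *
st();
f=r.grab_frame('wrist');cv2.imwrite('pics/w22.png',f)
crop(f,190,0,340,250,3.2,'pics/w22c.png')
f=r.grab_frame('scene');cv2.imwrite('pics/s22.png',f)
E
```

```text
t 27.75 tcp [560.9  59.4 425.9] head -10.15 tilt [-3.e-03 -4.e-04 -1.e+00] F [-0.3  0.5 -0.1] open 85.7 q [-0.71  0.64  0.92  1.75 -0.58  1.05  0.24]
```

View pics/w22c.png

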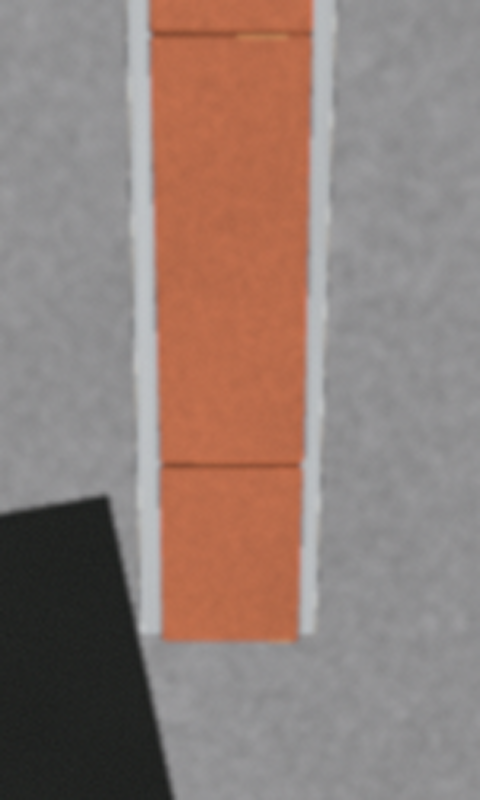

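View pics/s22.png

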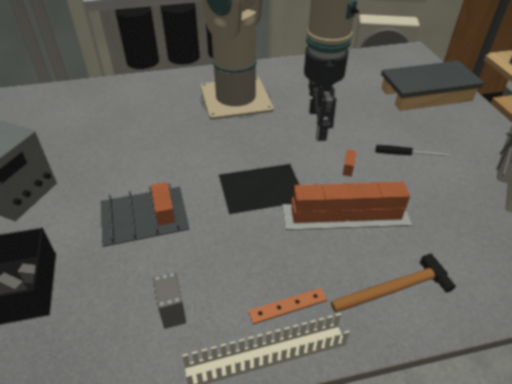

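```bash
python3 - <<'E'
from h import *
st();print(r.close_job())
E
```

```text
t 27.85 tcp [561.1  59.3 426.2] head -10.16 tilt [-2.4e-03 -4.0e-04 -1.0e+00] F [0.1 0.5 0.2] open 86.0 q [-0.71  0.64  0.92  1.75 -0.58  1.05  0.24]
the job is handed in; nothing more can be done
None
```

The second course is finished and the job was handed in at 27.9 s. I set the full brick on the mat on its edge, let go, and tipped it onto its broad face with a closed-finger arc push. I then took it again by its narrow edges and laid it beside the fixed half, bridging the joint. The loose half fills the rest, long side along the barrier.

**Last checks**
- **Ends:** both gaps are about 1 mm.
- **Faces:** in the top-down wrist views the tops line up with the laid half to within about 0.5 mm. Measured against the steel plate, the two new bricks sit about 0.8 mm off sideways. An earlier view showed the laid half matching the plate, so I can't tell whether that is real or camera calibration.
- **Along the barrier:** the full brick is about 1 mm and the half about 2 mm closer to the laid half than nominal. The half's outer end stops about 2 mm short of the course below.
- **Other bricks:** the shorter brick and the closer brick were not touched and look unmoved. The gripper is open and well clear.

**Grip on the mat:** the arm reached its joint limits there, so I gripped the full brick only about 14–17 mm deep. It stayed level and did not slip.

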